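# Change the lower die of the hand press

## Robot

A 6-joint arm with a two-finger parallel gripper is mounted at the origin on the work surface. World frame = base frame: x ahead of the robot, y to its left, z up, the work surface at z = 0. Lengths are in m, angles in rad, forces in N, time in s.
With the tool pointing down it reaches from about 0.35 to 0.975 m from the base axis. Payload 4.9 kg.
Tool frame: the origin (TCP) lies at the very end of the fingers, on their centre line; the grasp point (between the pads) lies 19 mm behind it; z points along the fingers, y is the line along which they close (so a half turn about z gives the same grasp; the last joint's range is limited). The gripper opens to 85 mm and grips with 20 to 120 N. Pads are 22 mm wide; open, the fingers measure 114 mm over their backs; the gripper's body (76 mm by 85 mm) begins 54 mm behind the grasp point. The pads swing forward as they close: fully open they stand 13 mm farther back than shut.
Start: joints at [-0.119, 0.053, 1.613, -0, 1.476, -0.119], TCP at [0.625, 0, 0.192] pointing down, gripper open.
Joint ranges: [-3.01, 3.01], [-1.01, 2.22], [0.06, 2.58], [-1.02, 4.17], [0.09, 2.62], [-3.14, 3.14]. Speed limits (rad/s): [2.57, 2.57, 3.14, 3.14, 3.14, 3.14].

## Interface

Orientations are given as a rotation vector (axis times angle).
In Python, from station import ctrl gives the robot as it stands. The module is installed in compiled form; this text tells all that it offers.
- The arm moves only by the tool jog_arm, never from a script. Its argument "steps" is a list of rows, each an object with "delta_rot": the turn, a rotation vector about the tool's x, y, z in degrees, a list of three; "linear": the shift along the tool's x, y, z in m, a list of three; "grip": the finger opening in m, from 0 to 0.0854. In form: [{"delta_rot": [rx, ry, rz], "linear": [x, y, z], "grip": grip}, ...]. A call has 1 to 10 rows; each row shifts and turns the commanded pose from where the row before left it, along the tool's axes as they then stand; what a row does not reach is not made up. A row lasts 1/10 s, in which the tool goes at most 50 mm and 8.59 degrees, less where a joint would pass 70% of its speed; a pose out of reach is approached as far as the arm can. A call with a gripper value outside its range is refused whole. The fingers move at their own pace and stop on an object; "newtons" is the grip in N (left out, the last holds). Time passes only in rows, so rows that do not move let the fingers close. It gives the time, the measured TCP pose, the force, the opening and the grip force at its end, in the units of the state.
- ctrl.get_obs(): the state, without advancing time (a new reading comes with each control period).
- ctrl.get_image(name): name is "scene" or "side" or "wrist"; returns (picture, depth): 384x512x3 uint8, red, green, blue; 384x512 float32, m along the optical axis (not along the pixel's ray), 0 where there is no reading.
- ctrl.camera_info(name): a dict with "camera_matrix" (3x3 intrinsics, pixels), "distortion" ([k1, k2, p1, p2, k3] as OpenCV has them; the pictures are not rectified), "R" (3x3) and "t" (3): a world point X has camera coordinates R X + t; the wrist camera has in their place "T_tool_cam" (4x4, takes a point from camera to tool coordinates, whose origin is the TCP and whose axes are the flange's). Camera axes: x right, y down, z forward; pixel columns grow to the right and rows downward; lengths in m; the calibration is good to about 2 mm. A picture is of the moment at which its call begins: read the wrist's pose just before it. camera_info takes no time and is no camera call.
- ctrl.finish_job(): hands the job in; it is judged then, once.
The state is a dict: "t": time; "q": joint angles; "dq": joint speeds; "effort": joint torques, N m; "tool_pos": TCP position; "tool_rot": TCP orientation; "contact_force": force on the tool from outside, world axes, zero at the start; "wrist_torque": the same for the moment, N m; "opening": finger opening in m; "grip_force": force on a finger pad.
Only numpy, scipy, OpenCV 4.12 (cv2) and the standard library are available. Lean on these libraries where they do the work, as an engineer would, in place of code of your own. Each camera call takes 0.05 s, during which the arm holds its last target. There are 200 camera calls.

## Task

Take the lower die out of the hand press: lift the T-handled puller out of the wooden tool block, screw it clockwise into the tapped hole of the die until its collar is fully down on the die, draw the die straight up out of its snug seat with it, and set the die down gently, upright, on a free spot of the wooden tray's floor, leaving the puller screwed in. Let the thread draw itself in rather than pressing on it, do not drag the die sideways against its seat, and leave the other tools and goods where they are.

Things in the scene. Friction and masses are not known exactly. Their poses are not given: they have to be found in the camera images.
- puller: Puller, upright in a hole of the tool block, 0.16 kg. Origin: centre of the collar's underside, z up the stem. Wooden T-handle: bar 70 mm along y, 18 along x, 18 high, centre at z = 79 mm, on a 12 mm stem. Collar 34 mm wide, 6 thick. Below it a threaded end: 15 mm shank to z = -18, then a cone to a 7 mm flat at z = -26. Site puller_thread tells of the thread.
- die: Lower die in the seat: plain round steel plug, flush with the slide block, 52 mm across, 34 high, 0.3 kg, a round groove on its face, a tapped hole in its middle, at any yaw. Origin: centre of its underside, z up. Hole 24 mm wide and free for the first 3 mm, then the thread (17 mm clear between its ridges), 28 mm deep.
- press: Hand lever press, fixed. Origin on the table under the seat's axis. Its slide is drawn out clear of the head: steel slide block 92 x 92 mm, top 72 mm up. Four spring balls in the seat grip the die (6 to 14 N to draw it, besides its weight). Towards the press's -y: head from 165 mm, column from 290 to 360 mm off the axis, both 255 mm high; lever to 430 mm, 313 mm high.
- seat (a point): Centre of the seat's floor in the slide block, 38 mm above the table, where the die's origin lies at the start. The seat is a round hole 53.6 mm wide, 34 mm deep, z its axis (vertical); axes as the press's.
- rack: Tool block of light wood, fixed, 190 x 70 x 50 mm (x, y, z). Origin: centre of its underside. Two holes 27 mm wide and 44 mm deep in its top, at x = -55 and +55 mm; the puller stands in one and the punch in the other, each hanging by its collar on the block's top.
- tray: Open wooden tray, fixed, 260 x 160 mm outside (x, y), walls 8 mm thick and 22 mm high, floor 8 mm thick. Origin: centre of its underside. The spare die stands on its +x half; the -x half is free.
- tray_in (a point): Centre of the tray's inner floor, on which the die is to stand; axes as those of the tray; the inner floor is 244 x 144 mm.
- spare_die: Spare die with a domed middle and no hole, 52 mm across, 42 mm high, loose, standing on the +x half of the tray. Origin: centre of its underside.
- punch: Setting punch with a round wooden knob (34 mm across, top 70 mm above its origin), standing in the other hole of the tool block. Origin: centre of its collar's underside.
- pliers: Flat-nose pliers, 150 mm long, lying on the table. Origin: under their joint.
- glue: White glue bottle, 36 mm across, 85 mm high. Origin: centre of its underside.
- spool: Spool of copper wire, 48 mm across, 36 mm high. Origin: centre of its underside.
- jar: Glass jar with a metal lid, 60 mm across, 55 mm high. Origin: centre of its underside.
- screwdriver: Screwdriver with a wooden handle, 160 mm long, lying on the table. Origin: below its middle.
- puller_thread (a point): Lower end of the puller's thread, on its axis, 12 mm below the collar's underside; axes as the puller's. Coarse right-handed two-start thread, 22 mm across, lead 14 mm a turn, with about 1 mm of axial play in the die.
- tap (a point): Mouth of the die's tapped hole, 34 mm above the die's origin. Set in gently (press under 15 N), the puller stands on the thread by itself, its collar 3 to 12 mm up, by how the thread's hidden starts lie. Held loosely and turned clockwise (from above) it sinks by its own weight, 14 mm a turn: 80 to 280 degrees until the collar is down; some 30 more take up the play, then it is tight.
There are look-alikes about, which are no part of the job. What is shaped like the puller but red is not meant.

How it is judged:
On the way, in this order (a step that is already met when the one before it is completed fails the run):
1. the puller is screwed into the die, its collar down on the die's face, while the die is still in its seat (z of puller in the frame of die below 0.0355 m and horizontal distance between puller and die below 0.004 m and z of die in the frame of seat below 0.003 m and horizontal distance between die and seat below 0.004 m), for 0.2 s.
2. the die is drawn straight up clear of its seat on the puller (z of die in the frame of seat above 0.036 m and horizontal distance between die and seat below 0.015 m and z of puller in the frame of die below 0.0365 m).
At the end, for the whole second after the job is handed in: The die stands upright (within 3.5 degrees) and at rest on the tray's floor, fully inside its walls, with the puller still screwed into it (collar within 2.5 mm of the die's face, in line within 7 degrees) (z of die in the frame of tray_in between -0.004 and 0.004 m and x of die in the frame of tray_in between -0.1 and 0.1 m and y of die in the frame of tray_in between -0.05 and 0.05 m and angle between die's own z axis and vertical below 0.06 rad and z of puller in the frame of die below 0.0365 m and angle between the z axis of puller and the z axis of die, either way round below 0.12 rad and linear speed of die below 0.02 m/s and linear speed of puller below 0.03 m/s); the robot touches nothing.
It fails at once if the die is pulled up on a thread that is not screwed home (z of die in the frame of seat above 0.003 m and z of puller in the frame of die above 0.0368 m).
It fails at once if the die is pressed, dragged or jammed hard in its seat (contact forces of more than 40 N in all; its weight and the four spring balls make about 20) (contact force between die and press above 40 N).
It fails at once if the die is dropped or banged into the tray (more than 45 N) (contact force between die and tray above 45 N).
It fails at once if another tool or good is shifted by more than 30 mm (distance of any of punch, spare_die, pliers, glue, spool, jar, screwdriver from where it was at the start of the episode above 0.03 m).
It also fails if it takes over 72 s, if anything falls off the work surface, if the arm or the gripper's body presses on something with over 40 N, if the wrist force passes 120 N, or if a joint passes its speed limit or range.

## Working session

There is one attempt and no reset: what is moved stays moved. The work goes in short steps, Python scripts to look and compute and a tool call to move; the robot and the scene stay as the last step left them, time stands still between calls to the robot, and variables do not carry over. Pictures are saved under pics/ and viewed, at most 11 in all, crops included, and the job is handed in when it is done.

Besides the shell and the picture viewer there is one more tool, called after "Emit:" by a JSON object that holds its "api" and its "payload", one argument or row to a line. jog_arm: Moves the arm, as the interface text tells. Its arguments: {"type":"object","properties":{"steps":{"type":"array"},"newtons":{"type":"number"}},"required":["steps"]}

```bash
mkdir -p pics; cat > h.py <<'E'
import numpy as np, cv2
from scipy.spatial.transform import Rotation as Rn
from station import ctrl
def cam(name):
    i=ctrl.camera_info(name); K=np.array(i["camera_matrix"]); d=np.array(i["distortion"],float)
    if "R" in i: R=np.array(i["R"]); t=np.array(i["t"])
    else:
        o=ctrl.get_obs(); T=np.eye(4); T[:3,:3]=Rn.from_rotvec(o["tool_rot"]).as_matrix(); T[:3,3]=o["tool_pos"]
        M=np.linalg.inv(T@np.array(i["T_tool_cam"])); R=M[:3,:3]; t=M[:3,3]
    return K,d,R,t
def ray(c,uv,z):
    K,d,R,t=c; p=cv2.undistortPoints(np.array(uv,float).reshape(-1,1,2),K,d)[:,0]
    D=np.c_[p,np.ones(len(p))]@R; C=-R.T@t
    return C+D*((z-C[2])/D[:,2])[:,None]
def proj(c,X):
    K,d,R,t=c; return cv2.projectPoints(np.array(X,float).reshape(-1,3),cv2.Rodrigues(R)[0],t,K,d)[0][:,0]
def cloud(c,dep):
    K,d,R,t=c; h,w=dep.shape; u,v=np.meshgrid(np.arange(w),np.arange(h))
    p=cv2.undistortPoints(np.stack([u,v],-1).reshape(-1,1,2).astype(float),K,d)[:,0]
    X=np.c_[p,np.ones(len(p))]*dep.reshape(-1,1); return ((X-t)@R).reshape(h,w,3)
E
python3 - <<'E'
from h import *
for n in ["scene","side","wrist"]:
    c=cam(n); im,d=ctrl.get_image(n); np.savez("pics/%s0.npz"%n,im=im,d=d,K=c[0],dist=c[1],R=c[2],t=c[3])
    cv2.imwrite("pics/%s0.png"%n,im[:,:,::-1]); print(n,c[0][0,0],-c[2].T@c[3],c[2][2])
print(ctrl.get_obs())
E
```

```text
scene 462.888990193507 [ 1.40925469 -0.04931674  0.75055534] [-0.78244124  0.0725403  -0.61848493]
side 357.14259266550835 [ 0.40875359 -0.64674626  0.79115406] [ 0.18130981  0.67706159 -0.71324214]
wrist 283.9901781901365 [0.62481259 0.08381992 0.37231581] [-0.00162652 -0.32850453 -0.944501  ]
{'t': 0.15, 'q': array([-1.19009657e-01,  5.32183641e-02,  1.61396457e+00,  5.59393547e-06,
        1.47600456e+00, -1.19017224e-01]), 'dq': array([ 5.68153143e-04, -7.55657819e-04, -4.39362029e-03,  1.11012448e-03,
       -7.29595328e-04, -5.85446376e-05]), 'effort': array([ 5.10442842e-04, -3.94241810e+01, -3.70721948e+01, -1.15854355e-04,
        4.61802789e-03,  5.00508997e-05]), 'tool_pos': array([6.24456879e-01, 6.11109490e-05, 1.91245716e-01]), 'tool_rot': array([-2.22054450e+00, -2.22056012e+00,  1.54107113e-03]), 'contact_force': array([-0.78828852, -0.35920263,  0.39579347]), 'wrist_torque': array([-0.00178328, -0.01035731,  0.01056865]), 'grip_force': 0.0, 'opening': 0.08540646294836668}
```

View pics/scene0.png

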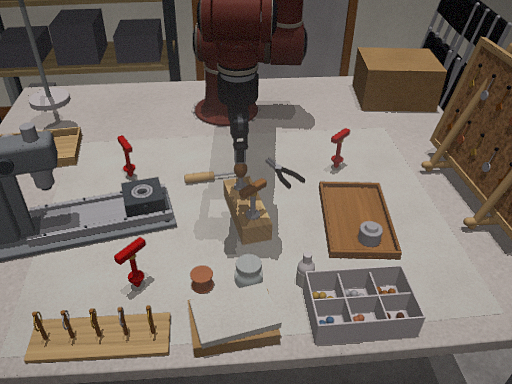

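View pics/side0.png

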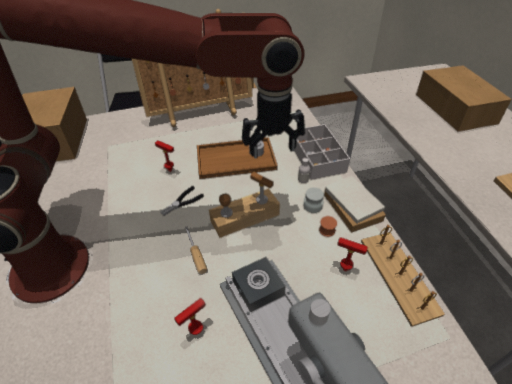

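The scene view shows the brown T-handled puller at about (252,187) in the tool block, with the punch's round knob beside it at (240,170). In the side view the puller is at (262,181).

Look-alikes in the scene view are the red T-handles at (126,145), (340,135) and (130,250), the punch knob, and the small clamps at lower left. I choose the brown one in the wooden block. The die is at (143,191) and the free half of the tray is its far half, around (350,200).

```bash
python3 - <<'E'
from h import *
def L(n):
    z=np.load("pics/%s0.npz"%n); c=(z["K"],z["dist"],z["R"],z["t"]); return z["im"],z["d"],c,cloud(c,z["d"])
for n,box in [("scene",(170,280,200,170)),("side",(180,300,180,260))]:
    im,d,c,P=L(n)
    z=P[...,2]; m=d>0
    vv,uu=np.mgrid[:384,:512]
    def box_(x0,x1,y0,y1): return m&(uu>=x0)&(uu<x1)&(vv>=y0)&(vv<y1)
    b={"scene":dict(rack=(215,280,160,245),blk=(115,180,170,220),tray=(315,400,175,262)),
       "side":dict(rack=(205,285,170,235),blk=(228,290,255,310),tray=(190,280,130,180))}[n]
    B=box_(*b["blk"])&(abs(z-.072)<.006); pts=P[B][:,:2].astype(np.float32); print(n,"blk",B.sum(),cv2.minAreaRect(pts),np.median(z[B]))
    B=box_(*b["rack"])&(abs(z-.05)<.005); print("rack",B.sum(),cv2.minAreaRect(P[B][:,:2].astype(np.float32)),np.median(z[B]))
    B=box_(*b["rack"])&(z>.115)&(z<.15); print("handle",B.sum(),cv2.minAreaRect(P[B][:,:2].astype(np.float32)),z[B].max(),P[B].mean(0))
    B=box_(*b["rack"])&(z>.1)&(z<.15);print(" >.1",B.sum(),cv2.minAreaRect(P[B][:,:2].astype(np.float32)))
    B=box_(*b["tray"])&(abs(z-.022)<.004); print("trayrim",B.sum(),cv2.minAreaRect(P[B][:,:2].astype(np.float32)))
    B=box_(*b["tray"])&(abs(z-.008)<.004); print("floor",B.sum(),cv2.minAreaRect(P[B][:,:2].astype(np.float32)))
    B=box_(*b["tray"])&(z>.035)&(z<.055); print("spare",B.sum(),P[B].mean(0),P[B].max(0))
a,_,c1,_=L("scene"); b,_,c2,_=L("side")
A=cv2.resize(a[155:250,205:305],(400,380),interpolation=3); C=cv2.resize(b[160:255,200:300],(400,380),interpolation=3)
W=L("wrist")[0]
row=np.hstack([A,C])[:,:,::-1]
cv2.imwrite("pics/c1.png",row); cv2.imwrite("pics/blk.png",np.hstack([cv2.resize(a[165:225,105:185],(400,300),interpolation=3),cv2.resize(b[250:310,225:305],(400,300),interpolation=3)])[:,:,::-1])
cv2.imwrite("pics/mix.png",np.vstack([row,cv2.imread("pics/blk.png")[:220]]))
E
```

```text
scene blk 861 ((0.5217475295066833, -0.22394533455371857), (0.09879112243652344, 0.09023891389369965), 12.537750244140625) 0.06926196905040195
rack 1107 ((0.5530431866645813, 0.02372245118021965), (0.19396768510341644, 0.07123200595378876), 10.385376930236816) 0.04735440584746964
handle 302 ((0.5660723447799683, 0.03531031683087349), (0.061637941747903824, 0.14017343521118164), 88.20084381103516) 0.13758832799963358 [0.60761858 0.03201659 0.12974951]
 >.1 431 ((0.5620999336242676, 0.03252234682440758), (0.14564086496829987, 0.0635555163025856), 1.8909887075424194)
trayrim 694 ((0.5904528498649597, 0.29007458686828613), (0.1585923433303833, 0.26196515560150146), 83.5350112915039)
floor 3241 ((0.5934779047966003, 0.3086901903152466), (0.197588711977005, 0.26044824719429016), 83.5262222290039)
spare 295 [0.66934015 0.29696295 0.04258984] [0.69106537 0.32425778 0.05182076]
side blk 1457 ((0.5230501890182495, -0.2254391461610794), (0.09604881703853607, 0.09540695697069168), 12.46343994140625) 0.07320349455163833
rack 1084 ((0.552136242389679, 0.022225160151720047), (0.18985088169574738, 0.0740731731057167), 9.68783950805664) 0.051349712328190814
handle 266 ((0.5579724311828613, 0.029264679178595543), (0.14624886214733124, 0.06427890807390213), 0.6087099313735962) 0.14159305061099348 [0.58038082 0.02212101 0.13024534]
 >.1 331 ((0.5565944910049438, 0.028759058564901352), (0.14858666062355042, 0.06458083540201187), 1.1733053922653198)
trayrim 446 ((0.5884023904800415, 0.28681570291519165), (0.16526423394680023, 0.2606698274612427), 83.41751098632812)
floor 1796 ((0.5827372074127197, 0.32658499479293823), (0.2753232419490814, 0.3278043270111084), 73.72827911376953)
spare 50 [0.67426241 0.28502991 0.04387211] [0.68968298 0.31125536 0.05204025]
```

View pics/mix.png

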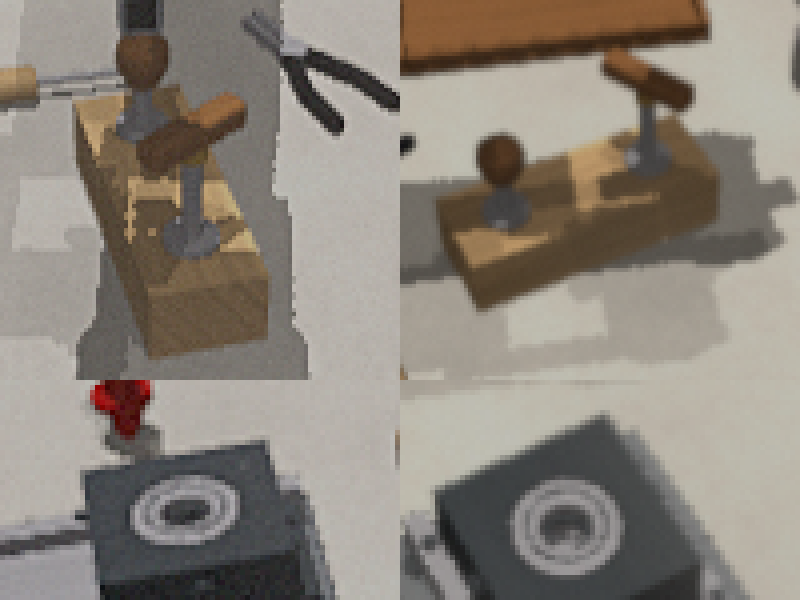

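View pics/wrist0.png

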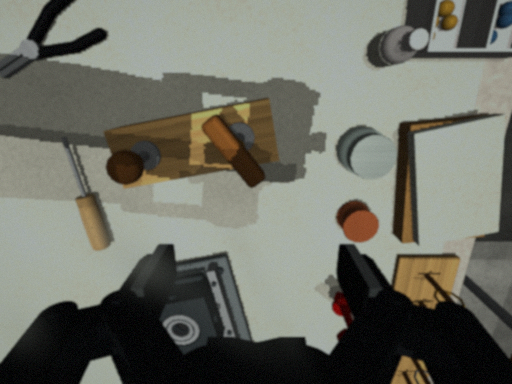

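The crop shows the brown T-handle puller at the +x end of the block, the punch's round knob at the other end, and the silver grooved die with its tapped hole in the dark block. The wrist view has the puller's handle at (233,150) and the die at (180,328).

```bash
cat >> h.py <<'E'
def handle(P,d,xy,zc=.129,r=.05,band=.004):
    """handle top face by depth: centre, yaw of long axis"""
    m=(d>0)&(np.hypot(P[...,0]-xy[0],P[...,1]-xy[1])<r)&(P[...,2]>zc-.02)&(P[...,2]<zc+.03)
    Q=P[m]; top=np.percentile(Q[:,2],90); Q=Q[abs(Q[:,2]-top)<band]
    return len(Q),top,cv2.minAreaRect(Q[:,:2].astype(np.float32)),Q.mean(0)
def die_ell(im,c,guess,z=.072,r=.036):
    """bright ring of die face: raycast light pixels to plane, fit circle on outer contour"""
    vv,uu=np.mgrid[:384,:512]; W=ray(c,np.stack([uu,vv],-1).reshape(-1,2),z).reshape(384,512,3)
    near=np.hypot(W[...,0]-guess[0],W[...,1]-guess[1])<r
    g=cv2.cvtColor(im,cv2.COLOR_RGB2GRAY); th,_=cv2.threshold(g[near].reshape(-1,1),0,255,cv2.THRESH_OTSU)
    m=((g>th)&near).astype(np.uint8); cs,_=cv2.findContours(m,cv2.RETR_EXTERNAL,cv2.CHAIN_APPROX_NONE)
    k=max(cs,key=cv2.contourArea)[:,0]; X=ray(c,k,z)[:,:2]; X=X[cv2.convexHull(X.astype(np.float32),returnPoints=False)[:,0]]
    return cv2.fitEllipse(X.astype(np.float32)),len(k)
E
python3 - <<'E'
from h import *
for n in ["scene","side","wrist"]:
    z=np.load("pics/%s0.npz"%n); c=(z["K"],z["dist"],z["R"],z["t"]); P=cloud(c,z["d"])
    print(n,"die",die_ell(z["im"],c,(.523,-.225)))
    print(handle(P,z["d"],(.607,.032)))
    hp=proj(c,[[.607,.032,.138]]); print(hp)
E
```

```text
scene die (((0.5253016948699951, -0.22353731095790863), (0.05040547251701355, 0.05336123704910278), 102.0094985961914), 50)
(158, np.float64(0.13567869630195473), ((0.6081874370574951, 0.03432070091366768), (0.018913062289357185, 0.06727828830480576), 39.92092514038086), array([0.60953689, 0.03338363, 0.1345014 ]))
[[251.82148285 184.10436034]]
side die (((0.5215638875961304, -0.22596600651741028), (0.04967046529054642, 0.05043613538146019), 72.8363265991211), 56)
(118, np.float64(0.13950726977095051), ((0.6053255796432495, 0.030207332223653793), (0.017876673489809036, 0.06835855543613434), 36.039852142333984), array([0.60545718, 0.02903447, 0.13826819]))
[[261.80910027 177.65464131]]
wrist die (((0.5223880410194397, -0.22467195987701416), (0.047741830348968506, 0.05252180993556976), 17.73691749572754), 91)
(1629, np.float64(0.13830821817004899), ((0.6056742072105408, 0.03204815089702606), (0.017806490883231163, 0.06927286088466644), 37.49861145019531), array([0.60526548, 0.03339049, 0.13721952]))
[[235.27032229 153.74648434]]
```

Emit:
{"api": "jog_arm", "payload": {
  "steps": [
    {"delta_rot": [0, 0, 0], "linear": [0.032, -0.0185, 0], "grip": 0.06},
    {"delta_rot": [0, 0, -7.5], "linear": [0, 0, 0], "grip": 0.06},
    {"delta_rot": [0, 0, -7.5], "linear": [0, 0, 0], "grip": 0.06},
    {"delta_rot": [0, 0, -7.5], "linear": [0, 0, 0], "grip": 0.06},
    {"delta_rot": [0, 0, -7.5], "linear": [0, 0, 0], "grip": 0.06},
    {"delta_rot": [0, 0, -7.5], "linear": [0, 0, 0], "grip": 0.06},
    {"delta_rot": [0, 0, 0], "linear": [0, 0, 0], "grip": 0.06},
    {"delta_rot": [0, 0, 0], "linear": [0, 0, 0], "grip": 0.06}
  ]
}}

```text
t: 0.95
tool_pos: [0.6063, 0.032, 0.1919]
tool_rot: [-1.393, -2.815, 0.0]
contact_force: [-1.1, -0.2, -0.8]
opening: 0.0603
grip_force: 0.0
```

```bash
cat >> h.py <<'E'
def state():
    o=ctrl.get_obs(); R=Rn.from_rotvec(o["tool_rot"]).as_matrix()
    print("t %.2f tcp %s yaw_y %.1f tilt %.2f q %s F %s M %s open %.4f grip %.1f"%(o["t"],np.round(o["tool_pos"],4),np.degrees(np.arctan2(R[1,1],R[0,1])),np.degrees(np.arccos(-R[2,2])),np.round(o["q"],2),np.round(o["contact_force"],1),np.round(o["wrist_torque"],2),o["opening"],o["grip_force"])); return o,R
E
python3 - <<'E'
from h import *
o,R=state(); c=cam("wrist"); im,d=ctrl.get_image("wrist"); P=cloud(c,d)
print(handle(P,d,(.606,.032))); cv2.imwrite("pics/w1.png",im[:,:,::-1])
h=handle(P,d,(.606,.032))[2]; print("tool delta",R.T@(np.r_[h[0],.110]-o["tool_pos"]))
E
```

```text
t 0.95 tcp [0.6063 0.032  0.1919] yaw_y 37.3 tilt 0.03 q [-0.07  0.01  1.66  0.    1.48 -0.72] F [-1.1 -0.2 -0.8] M [-0.04  0.04 -0.04] open 0.0603 grip 0.0
(1430, np.float64(0.13828370223842826), ((0.6055697798728943, 0.032206498086452484), (0.017582114785909653, 0.06924012303352356), 38.010108947753906), array([0.60443827, 0.03381135, 0.1372311 ]))
tool delta [ 0.00056927 -0.00042768  0.08187156]
```

Emit:
{"api": "jog_arm", "payload": {
  "steps": [
    {"delta_rot": [0, 0, 0], "linear": [0, -0.0005, 0.025], "grip": 0.06},
    {"delta_rot": [0, 0, 0], "linear": [0, 0, 0.025], "grip": 0.06},
    {"delta_rot": [0, 0, 0], "linear": [0, 0, 0.02], "grip": 0.06},
    {"delta_rot": [0, 0, 0], "linear": [0, 0, 0.012], "grip": 0.06},
    {"delta_rot": [0, 0, 0], "linear": [0, 0, 0], "grip": 0.01},
    {"delta_rot": [0, 0, 0], "linear": [0, 0, 0], "grip": 0.01},
    {"delta_rot": [0, 0, 0], "linear": [0, 0, 0], "grip": 0.01},
    {"delta_rot": [0, 0, 0], "linear": [0, 0, 0], "grip": 0.01},
    {"delta_rot": [0, 0, 0], "linear": [0, 0, 0], "grip": 0.01}
  ],
  "newtons": 40
}}

```text
t: 1.9
tool_pos: [0.6067, 0.0317, 0.1113]
tool_rot: [1.389, 2.816, 0.001]
contact_force: [-0.9, -0.2, 0.1]
opening: 0.0103
grip_force: 0.0
```

```bash
python3 -c "
from h import *
state()"
```

```text
t 1.90 tcp [0.6067 0.0317 0.1113] yaw_y 37.5 tilt 0.10 q [-0.07  0.07  1.73  0.    1.34 -0.72] F [-0.9 -0.2  0.1] M [-0.07 -0.01 -0.04] open 0.0103 grip 0.0
```

```bash
python3 -c "
from h import *
a=ctrl.get_image('wrist')[0]; b=ctrl.get_image('side')[0]; s=ctrl.get_image('scene')[0]
A=cv2.resize(a[0:288,100:400],(400,384)); B=cv2.resize(b[100:250,200:350],(400,400))[:384]
cv2.imwrite('pics/g1.png',np.hstack([A,B])[:,:,::-1])"
```

```text
(no output)
```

View pics/g1.png

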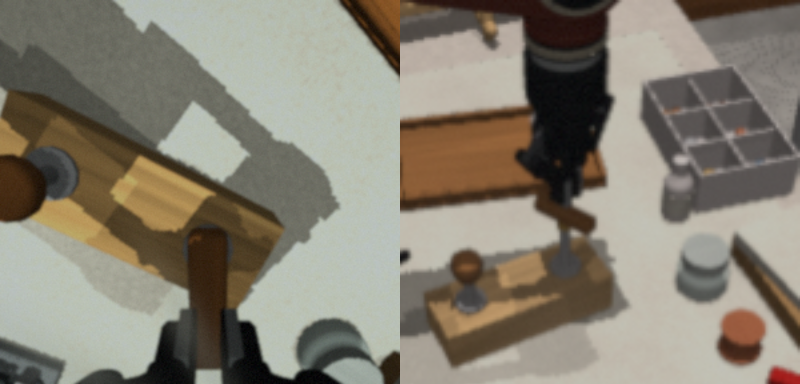

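The wrist view shows the bar between the fingers at about (208,300) in the crop, but the gripper reports no force. I'll command it to close further.

Emit:
{"api": "jog_arm", "payload": {
  "steps": [
    {"delta_rot": [0, 0, 0], "linear": [0, 0, 0], "grip": 0.0},
    {"delta_rot": [0, 0, 0], "linear": [0, 0, 0], "grip": 0.0},
    {"delta_rot": [0, 0, 0], "linear": [0, 0, 0], "grip": 0.0}
  ],
  "newtons": 40
}}

```text
t: 2.35
tool_pos: [0.606, 0.0317, 0.1101]
tool_rot: [-1.389, -2.818, 0.0]
contact_force: [0.7, 1.3, 0.4]
opening: 0.0
grip_force: 0.0
```

```bash
python3 -c "
from h import *
state()
c=cam('wrist');a,d=ctrl.get_image('wrist'); P=cloud(c,d)
print(proj(c,[ctrl.get_obs()['tool_pos']+[0,0,.019]]),proj(c,[ctrl.get_obs()['tool_pos']]))
cv2.imwrite('pics/g2.png',cv2.resize(a[184:384,200:400],(600,600))[:,:,::-1])"
```

```text
t 2.35 tcp [0.606  0.0317 0.1101] yaw_y 37.5 tilt 0.01 q [-0.07  0.07  1.73 -0.    1.34 -0.72] F [0.7 1.3 0.4] M [0.02 0.01 0.04] open 0.0000 grip 0.0
[[256.78139789 227.87890191]] [[256.73314758 215.28155256]]
```

View pics/g2.png

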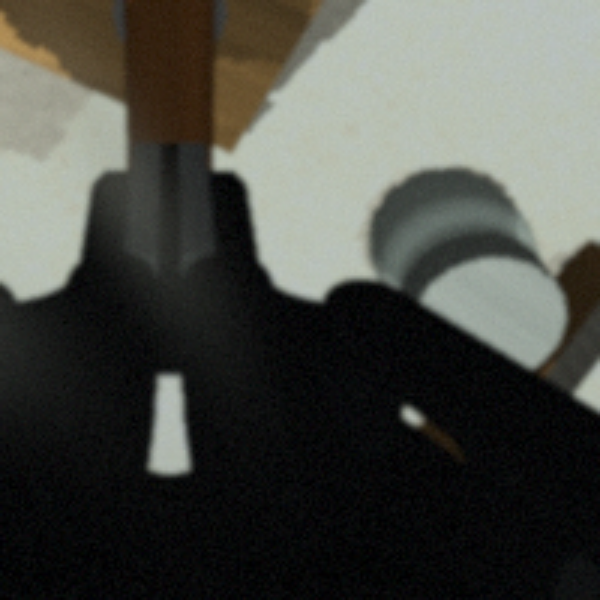

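The fingers are shut in front of the bar, and in the side view they end above the handle. I'll measure where the fingertips actually are.

```bash
python3 -c "
from h import *
o,R=state()
c=cam('wrist');a,d=ctrl.get_image('wrist'); P=cloud(c,d)
T=(P-o['tool_pos'])@R
for v in range(150,290,8): print(v,d[v,256],np.round(P[v,256],3),np.round(T[v,256],3), np.round(T[v,250],3))
i=ctrl.camera_info('wrist'); print(np.round(i['T_tool_cam'],3))
for n in ['side','scene']:
  c=cam(n);print(n,proj(c,[o['tool_pos'],o['tool_pos']+[0,0,.03]]));im,dd=ctrl.get_image(n);Q=cloud(c,dd);
  m=(dd>0)&(np.hypot(Q[...,0]-.606,Q[...,1]-.032)<.045)&(Q[...,2]>.1)
  h,e=np.histogram(Q[m][:,2],np.arange(.1,.25,.01));print(h)
  cv2.imwrite('pics/f_%s.png'%n,im[:,:,::-1])
"
```

```text
t 2.40 tcp [0.606  0.0317 0.1101] yaw_y 37.5 tilt 0.01 q [-0.07  0.07  1.73 -0.    1.34 -0.72] F [-0.3 -1.3 -0.2] M [ 0.03  0.04 -0.01] open 0.0002 grip 0.0
150 0.0 [0.555 0.098 0.291] [ 0.084 -0.    -0.181] [ 0.034 -0.006  0.06 ]
158 0.24609892 [0.589 0.053 0.051] [ 0.027 -0.001  0.06 ] [ 0.027 -0.006  0.06 ]
166 0.2499955 [0.594 0.047 0.049] [ 0.019 -0.001  0.061] [ 0.02  -0.006  0.06 ]
174 0.16931435 [0.584 0.06  0.129] [ 0.036 -0.    -0.019] [ 0.036 -0.004 -0.019]
182 0.16195004 [0.585 0.058 0.137] [ 0.033 -0.    -0.027] [ 0.033 -0.004 -0.027]
190 0.16301781 [0.588 0.054 0.138] [ 0.029 -0.    -0.028] [ 0.029 -0.004 -0.028]
198 0.16368474 [0.591 0.051 0.139] [ 0.024 -0.    -0.029] [ 0.024 -0.004 -0.028]
206 0.16685806 [0.594 0.046 0.137] [ 0.019 -0.    -0.027] [ 0.018 -0.004 -0.026]
214 0.16777936 [0.597 0.042 0.138] [ 0.014 -0.    -0.028] [ 0.014 -0.004 -0.028]
222 0.17051212 [0.601 0.038 0.137] [ 0.008 -0.    -0.027] [ 0.008 -0.004 -0.028]
230 0.17198053 [0.604 0.034 0.137] [ 0.003 -0.    -0.027] [ 0.003 -0.004 -0.028]
238 0.14820477 [0.6   0.039 0.16 ] [ 0.01 -0.   -0.05] [ 0.0
[... 170 characters left out ...]
3 -0.065]
262 0.127917 [0.6   0.039 0.182] [ 0.01  -0.    -0.071] [ 0.01  -0.003 -0.071]
270 0.12432869 [0.6   0.038 0.186] [ 0.009 -0.    -0.076] [ 0.009 -0.003 -0.076]
278 0.12607652 [0.603 0.035 0.186] [ 0.004 -0.    -0.075] [ 0.011 -0.003 -0.084]
286 0.1273596 [0.606 0.032 0.186] [ 0.    -0.    -0.076] [ 0.011 -0.003 -0.089]
[[-0.    -0.944 -0.329  0.084]
 [ 1.     0.    -0.001 -0.   ]
 [ 0.001 -0.329  0.944 -0.181]
 [ 0.     0.     0.     1.   ]]
side [[261.53720093 185.2501038 ]
 [261.49940771 177.21023522]]
[ 12   9  46 135  12  11  31  29  15  32  62  59  57  61]
scene [[251.50686014 193.81622314]
 [251.65193218 183.06573626]]
[ 15  23  99 170   7  33  53  48  32 101  97 123  93  98]
```

```bash
python3 -c "
from h import *
z=np.load('pics/wrist0.npz'); i=ctrl.camera_info('wrist'); M=np.array(i['T_tool_cam']); Mi=np.linalg.inv(M)
P=cloud((z['K'],z['dist'],Mi[:3,:3],Mi[:3,3]),z['d']); m=(z['d']>0)&(P[...,2]<.01)
print('open: max z',np.round(np.percentile(P[m][:,2],[50,90,99,99.9]),3))
for v in (244,250,256,264,275,290,310,330): print(v,[np.round(P[v,u],3) for u in (152,165,348,360)])
a,d=ctrl.get_image('wrist');P=cloud((z['K'],z['dist'],Mi[:3,:3],Mi[:3,3]),d);m=(d>0)&(abs(P[...,1])<.03)&(P[...,2]<-.035)
print('shut: max z',np.round(np.percentile(P[m][:,2],[50,90,99,99.9]),3),'x',P[m][:,0].min(),P[m][:,0].max())
for v in range(230,384,12): print(v,[np.round(P[v,u],3) if d[v,u]>0 else 0 for u in (235,245,256,270,280)])
"
```

```text
open: max z [-0.113 -0.083 -0.058 -0.053]
244 [array([-0.135, -0.156,  0.19 ]), array([ 0.01 , -0.046, -0.056]), array([ 0.01 ,  0.046, -0.055]), array([-0.135,  0.154,  0.19 ])]
250 [array([-0.146, -0.157,  0.191]), array([ 0.009, -0.045, -0.061]), array([ 0.01 ,  0.044, -0.061]), array([-0.145,  0.155,  0.19 ])]
256 [array([ 0.01 , -0.049, -0.066]), array([ 0.01 , -0.043, -0.066]), array([ 0.01 ,  0.042, -0.067]), array([ 0.01 ,  0.048, -0.067])]
264 [array([ 0.01 , -0.047, -0.074]), array([ 0.006, -0.043, -0.068]), array([ 0.006,  0.043, -0.068]), array([ 0.01 ,  0.046, -0.074])]
275 [array([ 0.011, -0.044, -0.082]), array([ 0.002, -0.043, -0.07 ]), array([ 0.002,  0.042, -0.069]), array([ 0.01 ,  0.043, -0.081])]
290 [array([ 0.005, -0.043, -0.084]), array([-0.005, -0.043, -0.072]), array([-0.005,  0.043, -0.072]), array([ 0.005,  0.043, -0.084])]
310 [array([-0.002, -0.043, -0.088]), array([-0.192, -0.121,  0.119]), array([-0.218,  0.132,  0.147]), array([-0.002,  0.042, -0.087])]
330 [array([ 0.017, -0.031, -0.116]), array([ 0.016, -0.027, -0.116]), array([ 0.016,  0.027, -0.11
[... 1633 characters left out ...]
6,  0.007, -0.114])]
338 [array([ 0.016, -0.006, -0.118]), array([ 0.002, -0.004, -0.105]), array([-0.228, -0.001,  0.108]), array([ 0.006,  0.004, -0.109]), array([ 0.016,  0.007, -0.118])]
350 [array([ 0.016, -0.006, -0.122]), array([ 0.011, -0.004, -0.118]), array([ 0.009, -0.   , -0.116]), array([ 0.01 ,  0.004, -0.117]), array([ 0.015,  0.006, -0.121])]
362 [array([ 0.015, -0.006, -0.125]), array([ 0.011, -0.004, -0.122]), array([ 0.011, -0.   , -0.122]), array([ 0.01 ,  0.004, -0.121]), array([ 0.017,  0.006, -0.126])]
374 [array([ 0.01 , -0.006, -0.125]), array([ 0.01 , -0.003, -0.125]), array([ 0.009, -0.   , -0.124]), array([ 0.01 ,  0.003, -0.125]), array([ 0.014,  0.006, -0.127])]
```

The fingertips sit about 44 mm short of the reported TCP along tool z: -0.044 m shut, and about -0.056 m open, which agrees with the 13 mm swing. The gripper body matches the same shift, and sideways they are centred. I'll allow 44 mm from here on, so open and go down 44 mm more.

Emit:
{"api": "jog_arm", "payload": {
  "steps": [
    {"delta_rot": [0, 0, 0], "linear": [0, 0, 0], "grip": 0.06},
    {"delta_rot": [0, 0, 0], "linear": [0, 0, 0], "grip": 0.06},
    {"delta_rot": [0, 0, 0], "linear": [0, 0, 0], "grip": 0.06},
    {"delta_rot": [0, 0, 0], "linear": [0, 0, 0.02], "grip": 0.06},
    {"delta_rot": [0, 0, 0], "linear": [0, 0, 0.015], "grip": 0.06},
    {"delta_rot": [0, 0, 0], "linear": [0, 0, 0.009], "grip": 0.06},
    {"delta_rot": [0, 0, 0], "linear": [0, 0, 0], "grip": 0.0},
    {"delta_rot": [0, 0, 0], "linear": [0, 0, 0], "grip": 0.0},
    {"delta_rot": [0, 0, 0], "linear": [0, 0, 0], "grip": 0.0},
    {"delta_rot": [0, 0, 0], "linear": [0, 0, 0], "grip": 0.0}
  ],
  "newtons": 40
}}

```text
t: 3.6
tool_pos: [0.6067, 0.0316, 0.0671]
tool_rot: [1.389, 2.816, 0.001]
contact_force: [-0.0, 0.6, 0.0]
opening: 0.0174
grip_force: 41.9
```

Gripped on the 18 mm bar. Lifting straight up.

Emit:
{"api": "jog_arm", "payload": {
  "steps": [
    {"delta_rot": [0, 0, 0], "linear": [0, 0, -0.005], "grip": 0.0},
    {"delta_rot": [0, 0, 0], "linear": [0, 0, -0.01], "grip": 0.0},
    {"delta_rot": [0, 0, 0], "linear": [0, 0, -0.015], "grip": 0.0},
    {"delta_rot": [0, 0, 0], "linear": [0, 0, -0.02], "grip": 0.0},
    {"delta_rot": [0, 0, 0], "linear": [0, 0, -0.025], "grip": 0.0},
    {"delta_rot": [0, 0, 0], "linear": [0, 0, -0.025], "grip": 0.0},
    {"delta_rot": [0, 0, 0], "linear": [0, 0, -0.01], "grip": 0.0},
    {"delta_rot": [0, 0, 0], "linear": [0, 0, 0], "grip": 0.0}
  ]
}}

```text
t: 4.4
tool_pos: [0.6077, 0.0316, 0.1795]
tool_rot: [1.387, 2.813, 0.003]
contact_force: [0.6, -0.0, -2.0]
opening: 0.0177
grip_force: 41.6
```

```bash
python3 - <<'E'
from h import *
o,R=state()
c=cam("wrist"); im,d=ctrl.get_image("wrist"); cv2.imwrite("pics/w3.png",im[:,:,::-1]); P=cloud(c,d); T=(P-o["tool_pos"])@R
m=(d>0)&(abs(T[...,1])<.03)&(T[...,0]>-.035)&(T[...,0]<.04)&(T[...,2]>-.05)&(T[...,2]<.06)
h,e=np.histogram(T[m][:,2],np.arange(-.05,.06,.005)); print(dict(zip(np.round(e,3),h)))
print(die_ell(ctrl.get_image("scene")[0],cam("scene"),(.523,-.225))[0],die_ell(ctrl.get_image("side")[0],cam("side"),(.523,-.225))[0])
print("to die (tool)",R.T@(np.array([.5225,-.225,o["tool_pos"][2]])-o["tool_pos"]))
E
```

```text
t 4.40 tcp [0.6077 0.0316 0.1795] yaw_y 37.5 tilt 0.31 q [-0.07  0.02  1.67  0.    1.45 -0.72] F [ 0.6 -0.  -2. ] M [-0.01 -0.   -0.01] open 0.0177 grip 41.6
{np.float64(-0.05): np.int64(167), np.float64(-0.045): np.int64(36), np.float64(-0.04): np.int64(0), np.float64(-0.035): np.int64(0), np.float64(-0.03): np.int64(0), np.float64(-0.025): np.int64(0), np.float64(-0.02): np.int64(0), np.float64(-0.015): np.int64(0), np.float64(-0.01): np.int64(0), np.float64(-0.005): np.int64(0), np.float64(-0.0): np.int64(0), np.float64(0.005): np.int64(2), np.float64(0.01): np.int64(471), np.float64(0.015): np.int64(22), np.float64(0.02): np.int64(0), np.float64(0.025): np.int64(0), np.float64(0.03): np.int64(0), np.float64(0.035): np.int64(0), np.float64(0.04): np.int64(0), np.float64(0.045): np.int64(0), np.float64(0.05): np.int64(0)}
((0.5253101587295532, -0.22358496487140656), (0.05044190585613251, 0.053072355687618256), 103.08419036865234) ((0.5215577483177185, -0.22593919932842255), (0.049701105803251266, 0.05046430230140686), 66.3611831665039)
to die (tool) [-0.15172833 -0.22380342 -0.00036637]
```

Emit:
{"api": "jog_arm", "payload": {
  "steps": [
    {"delta_rot": [0, 0, 0], "linear": [-0.012, -0.018, 0], "grip": 0.0},
    {"delta_rot": [0, 0, 0], "linear": [-0.024, -0.036, 0], "grip": 0.0},
    {"delta_rot": [0, 0, 0], "linear": [-0.024, -0.036, 0], "grip": 0.0},
    {"delta_rot": [0, 0, 0], "linear": [-0.024, -0.036, 0], "grip": 0.0},
    {"delta_rot": [0, 0, 0], "linear": [-0.024, -0.036, 0], "grip": 0.0},
    {"delta_rot": [0, 0, 0], "linear": [-0.024, -0.036, 0], "grip": 0.0},
    {"delta_rot": [0, 0, 0], "linear": [-0.015, -0.02, 0], "grip": 0.0},
    {"delta_rot": [0, 0, 0], "linear": [-0.005, -0.006, 0], "grip": 0.0},
    {"delta_rot": [0, 0, 0], "linear": [0, 0, 0], "grip": 0.0},
    {"delta_rot": [0, 0, 0], "linear": [0, 0, 0], "grip": 0.0}
  ]
}}

```text
t: 5.55
tool_pos: [0.5208, -0.2241, 0.1752]
tool_rot: [-1.388, -2.817, -0.001]
contact_force: [0.1, 0.8, -2.5]
opening: 0.017
grip_force: 41.5
```

```bash
cat >> h.py <<'E'
def look(save=None):
    o,R=state(); c=cam("wrist"); im,d=ctrl.get_image("wrist"); P=cloud(c,d); T=(P-o["tool_pos"])@R
    m=(d>0)&(abs(T[...,1])<.03)&(abs(T[...,0])<.04)&(T[...,2]>.004)&(T[...,2]<.02)
    X=T[m]; (cc,r)=cv2.minEnclosingCircle(X[:,:2].astype(np.float32)); print("collar in tool",len(X),np.round(cc,4),round(r,4),np.round(np.median(X,0),4),np.round(X.max(0),4),np.round(X.min(0),4))
    if save: cv2.imwrite(save,im[:,:,::-1])
    return o,R,c,im,d,T
E
python3 - <<'E'
from h import *
o,R,c,im,d,T=look("pics/w4.png")
try: print(die_ell(im,c,(.5225,-.225)))
except Exception as e: print(e)
for n in ("scene","side"): cv2.imwrite("pics/w4%s.png"%n,ctrl.get_image(n)[0][:,:,::-1])
a=cv2.imread("pics/w4.png");b=cv2.imread("pics/w4side.png");s=cv2.imread("pics/w4scene.png")
cv2.imwrite("pics/m4.png",np.hstack([a[:,100:420],cv2.resize(np.vstack([b[180:330,180:380],s[90:240,80:280]]),(400,600))[:384] if 0 else cv2.resize(np.vstack([b[180:330,180:380],s[90:240,80:280]]),(256,384))]))
E
```

```text
t 5.55 tcp [ 0.5208 -0.2241  0.1752] yaw_y 37.5 tilt 0.11 q [-0.54 -0.07  1.77  0.    1.45 -1.19] F [ 0.1  0.8 -2.5] M [ 0.03  0.   -0.02] open 0.0170 grip 41.5
collar in tool 492 [ 0.0015 -0.0003] 0.0169 [ 0.012  -0.0005  0.0116] [0.018  0.0165 0.0173] [-0.0057 -0.0169  0.0097]
(((0.5257649421691895, -0.23164524137973785), (0.05461473762989044, 0.06775793433189392), 40.945533752441406), 166)
```

View pics/m4.png

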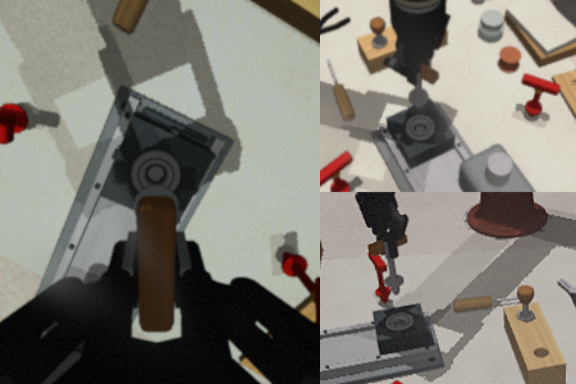

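The wrist crop shows the puller's bar held in the fingers, with the die's rings below it at about (155,173). The collar centre is 1 mm along tool +x. The three bias-corrected die estimates agree on (0.5224, -0.2248). I'll wind joint 6 back first so the whole screwing turn fits in one sweep.

Emit:
{"api": "jog_arm", "payload": {
  "steps": [
    {"delta_rot": [0, 0, -8], "linear": [0, 0, 0], "grip": 0.0},
    {"delta_rot": [0, 0, -8], "linear": [0, 0, 0], "grip": 0.0},
    {"delta_rot": [0, 0, -8], "linear": [0, 0, 0], "grip": 0.0},
    {"delta_rot": [0, 0, -8], "linear": [0, 0, 0], "grip": 0.0},
    {"delta_rot": [0, 0, -8], "linear": [0, 0, 0], "grip": 0.0},
    {"delta_rot": [0, 0, -8], "linear": [0, 0, 0], "grip": 0.0},
    {"delta_rot": [0, 0, -8], "linear": [0, 0, 0], "grip": 0.0},
    {"delta_rot": [0, 0, -8], "linear": [0, 0, 0], "grip": 0.0},
    {"delta_rot": [0, 0, -8], "linear": [0, 0, 0], "grip": 0.0},
    {"delta_rot": [0, 0, -8], "linear": [0, 0, 0], "grip": 0.0}
  ]
}}

```text
t: 6.7
tool_pos: [0.5213, -0.2242, 0.1762]
tool_rot: [-0.758, 3.049, 0.0]
contact_force: [-0.2, 0.0, -0.8]
opening: 0.0177
grip_force: 41.5
```

Emit:
{"api": "jog_arm", "payload": {
  "steps": [
    {"delta_rot": [0, 0, -8], "linear": [0, 0, 0], "grip": 0.0},
    {"delta_rot": [0, 0, -8], "linear": [0, 0, 0], "grip": 0.0},
    {"delta_rot": [0, 0, -7], "linear": [0, 0, 0], "grip": 0.0},
    {"delta_rot": [0, 0, 0], "linear": [0, 0, 0], "grip": 0.0},
    {"delta_rot": [0, 0, 0], "linear": [0, 0, 0], "grip": 0.0},
    {"delta_rot": [0, 0, 0], "linear": [0, 0, 0], "grip": 0.0}
  ]
}}

```text
t: 7.3
tool_pos: [0.5211, -0.2249, 0.1762]
tool_rot: [-1.339, 2.842, -0.0]
contact_force: [-0.1, 0.9, -2.7]
opening: 0.0175
grip_force: 41.5
```

```bash
python3 - <<'E'
from h import *
o,R,c,im,d,T=look("pics/w5.png")
g=(.5224,-.2248)
for r in (.03,.036):
    try: print(die_ell(im,c,g,r=r))
    except Exception as e: print(e)
off=R@[.001,0,0]; print("delta tool",R.T@(np.array([*g,0])-off-o["tool_pos"]))
print(proj(c,[[*g,.072],[g[0]+.026,g[1],.072],[g[0]-.026,g[1],.072],[g[0],g[1]+.026,.072],[g[0],g[1]-.026,.072]]).round(1))
p=proj(c,[[g[0]+.026*np.cos(a),g[1]+.026*np.sin(a),.072] for a in np.linspace(0,6.28,60)])
cv2.polylines(im,[p.round().astype(int)],True,(0,255,0),1)
cv2.imwrite("pics/v5.png",cv2.resize(im[80:330,130:400],None,fx=2.2,fy=2.2)[:,:,::-1])
E
```

```text
t 7.30 tcp [ 0.5211 -0.2249  0.1762] yaw_y 140.4 tilt 0.00 q [-0.54 -0.07  1.76  0.    1.45 -2.99] F [-0.1  0.9 -2.7] M [-0.02 -0.02  0.03] open 0.0175 grip 41.5
collar in tool 490 [ 0.003  -0.0006] 0.017 [ 0.0135 -0.0008  0.0118] [0.0194 0.0162 0.0175] [-0.0042 -0.0172  0.0097]
(((0.5233659744262695, -0.22387154400348663), (0.05121295526623726, 0.06077566742897034), 137.70680236816406), 150)
(((0.5267759561538696, -0.21936441957950592), (0.053480930626392365, 0.07278375327587128), 140.61593627929688), 169)
delta tool [-0.00189827 -0.00098071  0.17623454]
[[255.9 175.7]
 [237.1 190.6]
 [275.4 160.3]
 [271.4 193.6]
 [239.8 157. ]]
```

View pics/v5.png

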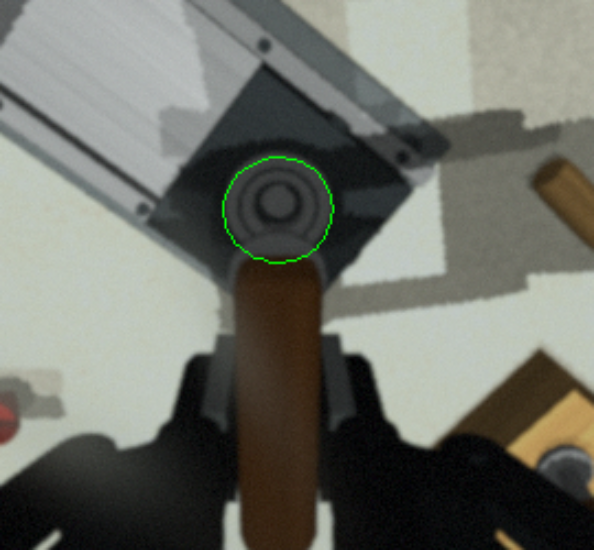

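The projected green circle lies on the die's rim, so the die position is confirmed. The collar is about 2 mm along tool +x. I'll centre it and go down.

Emit:
{"api": "jog_arm", "payload": {
  "steps": [
    {"delta_rot": [0, 0, 0], "linear": [-0.003, -0.001, 0.01], "grip": 0.0},
    {"delta_rot": [0, 0, 0], "linear": [0, 0, 0.02], "grip": 0.0},
    {"delta_rot": [0, 0, 0], "linear": [0, 0, 0.015], "grip": 0.0},
    {"delta_rot": [0, 0, 0], "linear": [0, 0, 0.008], "grip": 0.0},
    {"delta_rot": [0, 0, 0], "linear": [0, 0, 0], "grip": 0.0},
    {"delta_rot": [0, 0, 0], "linear": [0, 0, 0], "grip": 0.0},
    {"delta_rot": [0, 0, 0], "linear": [0, 0, 0], "grip": 0.0}
  ]
}}

```text
t: 8.05
tool_pos: [0.5242, -0.224, 0.1243]
tool_rot: [-1.34, 2.841, -0.002]
contact_force: [0.9, -0.0, -2.4]
opening: 0.0173
grip_force: 41.5
```

```bash
python3 - <<'E'
from h import *
o,R,c,im,d,T=look()
P=T@R.T+o["tool_pos"]
# world centre of collar from side & scene: steel pixels near collar height
g=np.array([.5224,-.2248]); zc=o["tool_pos"][2]-.017
for n in ("scene","side"):
    cc=cam(n); i2,d2=ctrl.get_image(n); Q=cloud(cc,d2)
    dz=-.0025 if n=="scene" else .0015
    m=(d2>0)&(np.hypot(*(Q[...,:2]-g).transpose(2,0,1))<.03)&(abs(Q[...,2]-dz-zc-.003)<.004)
    print(n,m.sum(),[np.round(v,4) for v in cv2.minEnclosingCircle(Q[m][:,:2].astype(np.float32))])
E
```

```text
t 8.05 tcp [ 0.5242 -0.224   0.1243] yaw_y 140.5 tilt 0.10 q [-0.53 -0.03  1.81 -0.    1.36 -2.99] F [ 0.9 -0.  -2.4] M [ 0.02  0.02 -0.  ] open 0.0173 grip 41.5
collar in tool 489 [ 0.0029 -0.0006] 0.0169 [ 0.0137 -0.0008  0.0117] [0.0194 0.0162 0.0173] [-0.0043 -0.0173  0.0097]
scene 87 [array([ 0.5266, -0.2237]), np.float64(0.0171)]
side 112 [array([ 0.5237, -0.2267]), np.float64(0.0176)]
```

Emit:
{"api": "jog_arm", "payload": {
  "steps": [
    {"delta_rot": [0, 0, 0], "linear": [0, 0.001, 0.006], "grip": 0.0},
    {"delta_rot": [0, 0, 0], "linear": [0, 0, 0.008], "grip": 0.0},
    {"delta_rot": [0, 0, 0], "linear": [0, 0, 0.006], "grip": 0.0},
    {"delta_rot": [0, 0, 0], "linear": [0, 0, 0], "grip": 0.0},
    {"delta_rot": [0, 0, 0], "linear": [0, 0, 0], "grip": 0.0}
  ]
}}

```text
t: 8.7
tool_pos: [0.5225, -0.2228, 0.1026]
tool_rot: [1.34, -2.841, -0.001]
contact_force: [0.1, -0.5, -1.2]
opening: 0.0171
grip_force: 41.5
```

```bash
python3 -c "
from h import *
state()"
```

```text
t 8.70 tcp [ 0.5225 -0.2228  0.1026] yaw_y 140.5 tilt 0.06 q [-0.53 -0.01  1.83 -0.    1.32 -2.99] F [ 0.1 -0.5 -1.2] M [0.01 0.01 0.05] open 0.0171 grip 41.5
```

Emit:
{"api": "jog_arm", "payload": {
  "steps": [
    {"delta_rot": [0, 0, 0], "linear": [0, 0, 0.001], "grip": 0.0},
    {"delta_rot": [0, 0, 0], "linear": [0, 0, 0.001], "grip": 0.0},
    {"delta_rot": [0, 0, 0], "linear": [0, 0, 0.001], "grip": 0.0},
    {"delta_rot": [0, 0, 0], "linear": [0, 0, 0], "grip": 0.0}
  ]
}}

```text
t: 9.1
tool_pos: [0.5228, -0.2229, 0.1001]
tool_rot: [1.34, -2.841, -0.0]
contact_force: [0.1, -1.2, -1.8]
opening: 0.0175
grip_force: 41.6
```

Emit:
{"api": "jog_arm", "payload": {
  "steps": [
    {"delta_rot": [0, 0, 0], "linear": [0, 0, 0.001], "grip": 0.0},
    {"delta_rot": [0, 0, 0], "linear": [0, 0, 0.001], "grip": 0.0},
    {"delta_rot": [0, 0, 0], "linear": [0, 0, 0], "grip": 0.0}
  ]
}}

```text
t: 9.4
tool_pos: [0.5228, -0.2228, 0.098]
tool_rot: [1.34, -2.841, -0.0]
contact_force: [0.9, 0.3, -1.2]
opening: 0.0175
grip_force: 41.6
```

Emit:
{"api": "jog_arm", "payload": {
  "steps": [
    {"delta_rot": [0, 0, 0], "linear": [0, 0, 0.001], "grip": 0.0},
    {"delta_rot": [0, 0, 0], "linear": [0, 0, 0.001], "grip": 0.0},
    {"delta_rot": [0, 0, 0], "linear": [0, 0, 0], "grip": 0.0}
  ]
}}

```text
t: 9.7
tool_pos: [0.5227, -0.2229, 0.096]
tool_rot: [1.34, -2.841, -0.0]
contact_force: [0.6, -0.2, -1.3]
opening: 0.0173
grip_force: 41.5
```

Emit:
{"api": "jog_arm", "payload": {
  "steps": [
    {"delta_rot": [0, 0, 0], "linear": [0, 0, 0.001], "grip": 0.0},
    {"delta_rot": [0, 0, 0], "linear": [0, 0, 0.0005], "grip": 0.0},
    {"delta_rot": [0, 0, 0], "linear": [0, 0, 0], "grip": 0.0}
  ]
}}

```text
t: 10.0
tool_pos: [0.5228, -0.2229, 0.0946]
tool_rot: [1.34, -2.841, -0.0]
contact_force: [-0.4, 0.1, -1.4]
opening: 0.0173
grip_force: 41.5
```

Emit:
{"api": "jog_arm", "payload": {
  "steps": [
    {"delta_rot": [0, 0, 0], "linear": [0, 0, 0.001], "grip": 0.0},
    {"delta_rot": [0, 0, 0], "linear": [0, 0, 0], "grip": 0.0},
    {"delta_rot": [0, 0, 0], "linear": [0, 0, 0], "grip": 0.0205},
    {"delta_rot": [0, 0, 0], "linear": [0, 0, 0], "grip": 0.0205},
    {"delta_rot": [0, 0, 0], "linear": [0, 0, 0], "grip": 0.0205},
    {"delta_rot": [0, 0, 0], "linear": [0, 0, 0], "grip": 0.0205}
  ]
}}

```text
t: 10.6
tool_pos: [0.523, -0.223, 0.094]
tool_rot: [-1.34, 2.841, -0.001]
contact_force: [0.4, -0.3, -0.3]
opening: 0.0204
grip_force: 0.0
```

```bash
cat >> h.py <<'E'
def zs():
    o,R,c,im,d,T=look(); P=T@R.T+o["tool_pos"]
    g=np.array([.5224,-.2248]); r=np.hypot(P[...,0]-g[0],P[...,1]-g[1])
    m=(d>0)&(abs(T[...,1])<.006)&(T[...,0]>.011)&(T[...,0]<.018)&(P[...,2]<.12)
    bar=(d>0)&(abs(T[...,1])<.006)&(T[...,0]>.016)&(T[...,0]<.032)&(P[...,2]>.12)
    blk=(d>0)&(r>.03)&(r<.044)&(abs(P[...,2]-.072)<.006)
    print("collar top %.4f bar top %.4f blk %.4f"%tuple(np.median(P[k][:,2]) for k in (m,bar,blk)),m.sum(),bar.sum(),blk.sum())
    B=(d>0)&(np.hypot(P[...,0]-g[0],P[...,1]-g[1])<.045)&(P[...,2]>np.median(P[bar][:,2])-.004)&(P[...,2]<np.median(P[bar][:,2])+.004)
    print("bar rect",cv2.minAreaRect(P[B][:,:2].astype(np.float32)))
    return im
E
python3 -c "
from h import *
zs()"
```

```text
t 10.60 tcp [ 0.523 -0.223  0.094] yaw_y 140.5 tilt 0.03 q [-0.53 -0.    1.84  0.    1.31 -2.99] F [ 0.4 -0.3 -0.3] M [-0.    0.01  0.01] open 0.0204 grip 0.0
collar in tool 494 [ 0.0031 -0.0002] 0.017 [ 0.0138 -0.003   0.0124] [0.0198 0.0163 0.0175] [-0.0062 -0.0165  0.0105]
collar top 0.0818 bar top 0.1637 blk 0.0716 147 872 4100
bar rect ((0.5199073553085327, -0.22489315271377563), (0.06780855357646942, 0.04360632598400116), 75.49980926513672)
```

The puller stands by itself with its collar about 4 mm up. Turning clockwise, held loosely.

Emit:
{"api": "jog_arm", "payload": {
  "steps": [
    {"delta_rot": [0, 0, 5], "linear": [0, 0, 0], "grip": 0.0205},
    {"delta_rot": [0, 0, 5], "linear": [0, 0, 0], "grip": 0.0205},
    {"delta_rot": [0, 0, 5], "linear": [0, 0, 0], "grip": 0.0205},
    {"delta_rot": [0, 0, 5], "linear": [0, 0, 0], "grip": 0.0205},
    {"delta_rot": [0, 0, 5], "linear": [0, 0, 0], "grip": 0.0205},
    {"delta_rot": [0, 0, 5], "linear": [0, 0, 0], "grip": 0.0205},
    {"delta_rot": [0, 0, 5], "linear": [0, 0, 0], "grip": 0.0205},
    {"delta_rot": [0, 0, 5], "linear": [0, 0, 0], "grip": 0.0205},
    {"delta_rot": [0, 0, 5], "linear": [0, 0, 0], "grip": 0.0205},
    {"delta_rot": [0, 0, 5], "linear": [0, 0, 0], "grip": 0.0205}
  ]
}}

```text
t: 11.65
tool_pos: [0.5229, -0.2229, 0.0937]
tool_rot: [-0.008, 3.141, -0.0]
contact_force: [-0.7, 0.3, -0.1]
opening: 0.0207
grip_force: 0.2
```

```bash
python3 -c "
from h import *
zs()"
```

```text
t 11.65 tcp [ 0.5229 -0.2229  0.0937] yaw_y 90.3 tilt 0.01 q [-0.53 -0.    1.84  0.    1.31 -2.11] F [-0.7  0.3 -0.1] M [-0.01 -0.02 -0.02] open 0.0207 grip 0.2
collar in tool 380 [ 0.0098 -0.0006] 0.0193 [0.0144 0.0015 0.0141] [0.0257 0.0131 0.0198] [-0.0061 -0.019   0.0117]
collar top 0.0795 bar top 0.1617 blk 0.0716 114 857 4100
bar rect ((0.5181732177734375, -0.2226884961128235), (0.06784779578447342, 0.042465899139642715), 27.581899642944336)
```

Emit:
{"api": "jog_arm", "payload": {
  "steps": [
    {"delta_rot": [0, 0, 0], "linear": [0.0005, -0.001, 0], "grip": 0.0205},
    {"delta_rot": [0, 0, 0], "linear": [0, -0.0008, 0], "grip": 0.0205},
    {"delta_rot": [0, 0, 5], "linear": [0, 0, 0], "grip": 0.0205},
    {"delta_rot": [0, 0, 5], "linear": [0, 0, 0], "grip": 0.0205},
    {"delta_rot": [0, 0, 5], "linear": [0, 0, 0], "grip": 0.0205},
    {"delta_rot": [0, 0, 5], "linear": [0, 0, 0], "grip": 0.0205},
    {"delta_rot": [0, 0, 5], "linear": [0, 0, 0], "grip": 0.0205},
    {"delta_rot": [0, 0, 5], "linear": [0, 0, 0], "grip": 0.0205},
    {"delta_rot": [0, 0, 5], "linear": [0, 0, 0], "grip": 0.0205},
    {"delta_rot": [0, 0, 5], "linear": [0, 0, 0], "grip": 0.0205}
  ]
}}

```text
t: 12.7
tool_pos: [0.5223, -0.2248, 0.0936]
tool_rot: [-1.065, -2.955, 0.0]
contact_force: [-0.2, -0.3, -0.4]
opening: 0.0203
grip_force: 0.2
```

```bash
python3 -c "
from h import *
zs()"
```

```text
t 12.70 tcp [ 0.5223 -0.2248  0.0936] yaw_y 50.4 tilt 0.01 q [-0.54  0.    1.84 -0.    1.31 -1.42] F [-0.2 -0.3 -0.4] M [-0.04  0.02  0.04] open 0.0203 grip 0.2
collar in tool 621 [ 0.0093 -0.0017] 0.0358 [0.0096 0.0008 0.0152] [0.0394 0.0174 0.0199] [-0.0208 -0.0209  0.0128]
collar top 0.0782 bar top 0.1607 blk 0.0717 194 877 4103
bar rect ((0.5233814716339111, -0.2227649837732315), (0.04317908734083176, 0.06855424493551254), 75.76513671875)
```

Emit:
{"api": "jog_arm", "payload": {
  "steps": [
    {"delta_rot": [0, 0, 5], "linear": [0, 0, 0], "grip": 0.0205},
    {"delta_rot": [0, 0, 5], "linear": [0, 0, 0], "grip": 0.0205},
    {"delta_rot": [0, 0, 5], "linear": [0, 0, 0], "grip": 0.0205},
    {"delta_rot": [0, 0, 5], "linear": [0, 0, 0], "grip": 0.0205}
  ]
}}

```text
t: 13.15
tool_pos: [0.5222, -0.2248, 0.0936]
tool_rot: [-1.56, -2.727, 0.0]
contact_force: [-0.8, -1.0, -0.6]
opening: 0.0206
grip_force: 0.3
```

```bash
python3 -c "
from h import *
zs()"
```

```text
t 13.15 tcp [ 0.5222 -0.2248  0.0936] yaw_y 30.4 tilt 0.01 q [-0.54  0.    1.84 -0.    1.31 -1.07] F [-0.8 -1.  -0.6] M [-0.01  0.06 -0.01] open 0.0206 grip 0.3
collar in tool 627 [0.0063 0.0086] 0.0339 [0.0094 0.0025 0.0155] [0.0384 0.0291 0.02  ] [-0.0273 -0.0196  0.0137]
collar top 0.0778 bar top 0.1603 blk 0.0717 189 855 4109
bar rect ((0.5242691040039062, -0.2232895940542221), (0.04294965788722038, 0.06859178841114044), 57.15565872192383)
```

Emit:
{"api": "jog_arm", "payload": {
  "steps": [
    {"delta_rot": [0, 0, 5], "linear": [0, 0, 0], "grip": 0.0205},
    {"delta_rot": [0, 0, 5], "linear": [0, 0, 0], "grip": 0.0205}
  ]
}}

```text
t: 13.4
tool_pos: [0.5222, -0.2247, 0.0936]
tool_rot: [-1.79, -2.581, 0.0]
contact_force: [-0.1, -0.1, -1.1]
opening: 0.0204
grip_force: 0.4
```

```bash
python3 -c "
from h import *
zs()"
```

```text
t 13.40 tcp [ 0.5222 -0.2247  0.0936] yaw_y 20.5 tilt 0.01 q [-0.54  0.    1.84 -0.    1.31 -0.9 ] F [-0.1 -0.1 -1.1] M [0.05 0.05 0.02] open 0.0204 grip 0.4
collar in tool 612 [0.0138 0.0063] 0.0273 [0.0091 0.0035 0.0158] [0.0346 0.0237 0.0199] [-0.013  -0.0203  0.013 ]
collar top 0.0772 bar top 0.1600 blk 0.0717 182 864 4133
bar rect ((0.5245795845985413, -0.2234925776720047), (0.0429966002702713, 0.06883007287979126), 46.73003005981445)
```

Emit:
{"api": "jog_arm", "payload": {
  "steps": [
    {"delta_rot": [0, 0, 5], "linear": [0, 0, 0], "grip": 0.0205},
    {"delta_rot": [0, 0, 5], "linear": [0, 0, 0], "grip": 0.0205},
    {"delta_rot": [0, 0, 5], "linear": [0, 0, 0], "grip": 0.0205},
    {"delta_rot": [0, 0, 0], "linear": [0, 0, 0], "grip": 0.0205}
  ]
}}

```text
t: 13.85
tool_pos: [0.5221, -0.2246, 0.0935]
tool_rot: [-2.108, -2.329, 0.0]
contact_force: [-0.6, -0.1, -0.9]
opening: 0.0204
grip_force: 0.3
```

```bash
python3 -c "
from h import *
zs()"
```

```text
t 13.85 tcp [ 0.5221 -0.2246  0.0935] yaw_y 5.7 tilt 0.04 q [-0.54  0.    1.84 -0.    1.31 -0.64] F [-0.6 -0.1 -0.9] M [ 0.04  0.14 -0.02] open 0.0204 grip 0.3
collar in tool 566 [-0.0016 -0.0007] 0.0297 [0.0089 0.0052 0.0159] [0.0248 0.0206 0.02  ] [-0.0221 -0.0254  0.0141]
collar top 0.0769 bar top 0.1596 blk 0.0717 184 857 4113
bar rect ((0.5249133706092834, -0.2239227443933487), (0.04307844117283821, 0.06943727284669876), 31.136980056762695)
```

Emit:
{"api": "jog_arm", "payload": {
  "steps": [
    {"delta_rot": [0, 0, 5], "linear": [0, 0, 0], "grip": 0.0205},
    {"delta_rot": [0, 0, 5], "linear": [0, 0, 0], "grip": 0.0205},
    {"delta_rot": [0, 0, 5], "linear": [0, 0, 0], "grip": 0.0205},
    {"delta_rot": [0, 0, 0], "linear": [0, 0, 0], "grip": 0.0205}
  ]
}}

```text
t: 14.3
tool_pos: [0.5221, -0.2248, 0.0936]
tool_rot: [-2.394, -2.034, 0.001]
contact_force: [-1.2, 0.2, -0.1]
opening: 0.0205
grip_force: 1.4
```

```bash
python3 -c "
from h import *
zs()"
```

```text
t 14.30 tcp [ 0.5221 -0.2248  0.0936] yaw_y -9.3 tilt 0.03 q [-0.54  0.    1.84 -0.    1.31 -0.37] F [-1.2  0.2 -0.1] M [0.01 0.17 0.02] open 0.0205 grip 1.4
collar in tool 565 [0.0133 0.    ] 0.0289 [0.0088 0.0062 0.016 ] [0.0347 0.0263 0.02  ] [-0.0134 -0.0196  0.0142]
collar top 0.0762 bar top 0.1596 blk 0.0717 180 857 4141
bar rect ((0.5250374674797058, -0.22437673807144165), (0.042994458228349686, 0.06898832321166992), 17.655771255493164)
```

The collar is down, since the bar top has stopped at 0.1596. Next I take up the play until it is tight.

Emit:
{"api": "jog_arm", "payload": {
  "steps": [
    {"delta_rot": [0, 0, 4], "linear": [0, 0, 0], "grip": 0.0205},
    {"delta_rot": [0, 0, 4], "linear": [0, 0, 0], "grip": 0.0205},
    {"delta_rot": [0, 0, 4], "linear": [0, 0, 0], "grip": 0.0205},
    {"delta_rot": [0, 0, 0], "linear": [0, 0, 0], "grip": 0.0205}
  ]
}}

```text
t: 14.75
tool_pos: [0.5221, -0.2247, 0.0936]
tool_rot: [-2.594, -1.772, 0.001]
contact_force: [-2.2, -0.3, 1.0]
opening: 0.0203
grip_force: 2.3
```

```bash
python3 -c "
from h import *
zs()"
```

```text
t 14.75 tcp [ 0.5221 -0.2247  0.0936] yaw_y -21.3 tilt 0.03 q [-0.54  0.    1.84 -0.    1.31 -0.17] F [-2.2 -0.3  1. ] M [-0.01  0.23  0.02] open 0.0203 grip 2.3
collar in tool 571 [ 0.0138 -0.0008] 0.0296 [0.0089 0.0064 0.0159] [0.0392 0.0165 0.02  ] [-0.0132 -0.0298  0.0143]
collar top 0.0766 bar top 0.1596 blk 0.0717 180 881 4113
bar rect ((0.5252472758293152, -0.22504602372646332), (0.043264903128147125, 0.06868293881416321), 5.342031002044678)
```

Emit:
{"api": "jog_arm", "payload": {
  "steps": [
    {"delta_rot": [0, 0, 4], "linear": [0, 0, 0], "grip": 0.0205},
    {"delta_rot": [0, 0, 4], "linear": [0, 0, 0], "grip": 0.0205},
    {"delta_rot": [0, 0, 0], "linear": [0, 0, 0], "grip": 0.0205}
  ]
}}

```text
t: 15.1
tool_pos: [0.5224, -0.2247, 0.0936]
tool_rot: [-2.712, -1.586, -0.0]
contact_force: [-0.5, -0.1, -0.1]
opening: 0.0202
grip_force: 0.3
```

```bash
python3 -c "
from h import *
im=zs(); cv2.imwrite('pics/z.png',im[:,:,::-1])"
```

```text
t 15.10 tcp [ 0.5224 -0.2247  0.0936] yaw_y -29.4 tilt 0.01 q [-0.54  0.    1.84  0.    1.31 -0.02] F [-0.5 -0.1 -0.1] M [ 0.02  0.11 -0.04] open 0.0202 grip 0.3
collar in tool 547 [ 0.0058 -0.0051] 0.0298 [0.0089 0.0058 0.016 ] [0.0334 0.0221 0.02  ] [-0.0184 -0.0222  0.014 ]
collar top 0.0767 bar top 0.1596 blk 0.0717 182 866 4098
bar rect ((0.5254745483398438, -0.22535404562950134), (0.06886497139930725, 0.04335341230034828), 86.06785583496094)
```

Emit:
{"api": "jog_arm", "payload": {
  "steps": [
    {"delta_rot": [0, 0, 4], "linear": [0, 0, 0], "grip": 0.0205},
    {"delta_rot": [0, 0, 4], "linear": [0, 0, 0], "grip": 0.0205},
    {"delta_rot": [0, 0, 4], "linear": [0, 0, 0], "grip": 0.0205}
  ]
}}

```text
t: 15.45
tool_pos: [0.5222, -0.2248, 0.0937]
tool_rot: [-2.864, -1.291, 0.001]
contact_force: [-1.7, -0.4, -0.0]
opening: 0.021
grip_force: 7.8
```

```bash
python3 -c "
from h import *
zs()"
```

```text
t 15.45 tcp [ 0.5222 -0.2248  0.0937] yaw_y -41.5 tilt 0.03 q [-0.54  0.    1.84 -0.    1.31  0.19] F [-1.7 -0.4 -0. ] M [-0.02  0.28  0.3 ] open 0.0210 grip 7.8
collar in tool 571 [ 0.0094 -0.004 ] 0.0281 [0.0086 0.0075 0.0161] [0.0236 0.0223 0.02  ] [-0.0139 -0.0281  0.0142]
collar top 0.0766 bar top 0.1594 blk 0.0717 181 851 4119
bar rect ((0.5255699753761292, -0.22593489289283752), (0.06836666166782379, 0.04267155006527901), 75.65519714355469)
```

Emit:
{"api": "jog_arm", "payload": {
  "steps": [
    {"delta_rot": [0, 0, 4], "linear": [0, 0, 0], "grip": 0.0205},
    {"delta_rot": [0, 0, 4], "linear": [0, 0, 0], "grip": 0.0205},
    {"delta_rot": [0, 0, 4], "linear": [0, 0, 0], "grip": 0.0205}
  ]
}}

```text
t: 15.8
tool_pos: [0.5223, -0.2248, 0.0937]
tool_rot: [2.983, 0.986, -0.0]
contact_force: [-1.0, -0.6, -0.2]
opening: 0.0201
grip_force: 8.3
```

```bash
python3 -c "
from h import *
im=zs(); cv2.imwrite('pics/z2.png',cv2.resize(im[60:384,100:420],(640,600))[:,:,::-1])"
```

```text
t 15.80 tcp [ 0.5223 -0.2248  0.0937] yaw_y -53.4 tilt 0.02 q [-0.54  0.    1.84 -0.    1.31  0.4 ] F [-1.  -0.6 -0.2] M [-0.    0.21  0.28] open 0.0201 grip 8.3
collar in tool 568 [ 0.0115 -0.0053] 0.0301 [0.0087 0.0083 0.0161] [0.0352 0.0169 0.02  ] [-0.0132 -0.0238  0.0144]
collar top 0.0763 bar top 0.1595 blk 0.0717 183 866 4116
bar rect ((0.5254665613174438, -0.2266581952571869), (0.06800755113363266, 0.04250047355890274), 63.843414306640625)
```

View pics/z2.png

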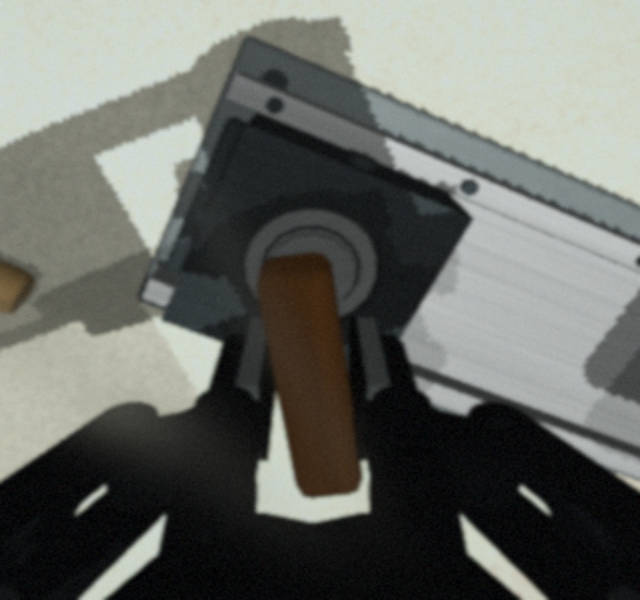

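The bar sits skewed about 8° between the fingers with the collar on the die. The torque stays at 0.3 N m while turning, so it is tight. I'll back off 7° to line up with the bar, lower 3 mm and close.

Emit:
{"api": "jog_arm", "payload": {
  "steps": [
    {"delta_rot": [0, 0, -7], "linear": [0, 0, 0], "grip": 0.0205},
    {"delta_rot": [0, 0, 0], "linear": [0, 0, 0.003], "grip": 0.0205},
    {"delta_rot": [0, 0, 0], "linear": [0, 0, 0], "grip": 0.019},
    {"delta_rot": [0, 0, 0], "linear": [0, 0, 0], "grip": 0.0},
    {"delta_rot": [0, 0, 0], "linear": [0, 0, 0], "grip": 0.0},
    {"delta_rot": [0, 0, 0], "linear": [0, 0, 0], "grip": 0.0}
  ],
  "newtons": 50
}}

```text
t: 16.45
tool_pos: [0.5222, -0.2246, 0.0905]
tool_rot: [-2.918, -1.164, 0.0]
contact_force: [0.2, 0.8, -0.3]
opening: 0.0173
grip_force: 49.4
```

```bash
python3 -c "
from h import *
zs()"
```

```text
t 16.45 tcp [ 0.5222 -0.2246  0.0905] yaw_y -46.5 tilt 0.02 q [-0.54  0.    1.84  0.    1.3   0.27] F [ 0.2  0.8 -0.3] M [0.12 0.08 0.03] open 0.0173 grip 49.4
collar in tool 4785 [ 0.0033 -0.0003] 0.0454 [ 0.0162 -0.0021  0.0187] [0.04 0.03 0.02] [-0.0312 -0.03    0.0109]
collar top 0.0766 bar top 0.1595 blk 0.0717 191 887 4171
bar rect ((0.5216653943061829, -0.22359487414360046), (0.06841501593589783, 0.04190545529127121), 23.707374572753906)
```

Emit:
{"api": "jog_arm", "payload": {
  "steps": [
    {"delta_rot": [0, 0, 0], "linear": [0, 0, -0.0005], "grip": 0.0},
    {"delta_rot": [0, 0, 0], "linear": [0, 0, -0.0005], "grip": 0.0},
    {"delta_rot": [0, 0, 0], "linear": [0, 0, -0.0005], "grip": 0.0},
    {"delta_rot": [0, 0, 0], "linear": [0, 0, -0.0005], "grip": 0.0}
  ]
}}

```text
t: 16.9
tool_pos: [0.5216, -0.2243, 0.0912]
tool_rot: [-2.917, -1.163, 0.002]
contact_force: [1.9, -0.6, -9.7]
opening: 0.0171
grip_force: 48.8
```

```bash
python3 -c "
from h import *
zs()"
```

```text
t 16.90 tcp [ 0.5216 -0.2243  0.0912] yaw_y -46.5 tilt 0.11 q [-0.54  0.    1.84  0.    1.3   0.27] F [ 1.9 -0.6 -9.7] M [-0.25 -0.37 -0.  ] open 0.0171 grip 48.8
collar in tool 4187 [ 0.0031 -0.0005] 0.0453 [ 0.0152 -0.0014  0.0191] [0.04 0.03 0.02] [-0.0315 -0.03    0.0109]
collar top 0.0766 bar top 0.1601 blk 0.0717 192 902 4189
bar rect ((0.5209970474243164, -0.22331549227237701), (0.06850753724575043, 0.041754115372896194), 22.891098022460938)
```

Emit:
{"api": "jog_arm", "payload": {
  "steps": [
    {"delta_rot": [0, 0, 0], "linear": [0, 0, -0.0005], "grip": 0.0},
    {"delta_rot": [0, 0, 0], "linear": [0, 0, -0.0005], "grip": 0.0},
    {"delta_rot": [0, 0, 0], "linear": [0, 0, -0.0005], "grip": 0.0},
    {"delta_rot": [0, 0, 0], "linear": [0, 0, -0.0005], "grip": 0.0},
    {"delta_rot": [0, 0, 0], "linear": [0, 0, -0.0005], "grip": 0.0},
    {"delta_rot": [0, 0, 0], "linear": [0, 0, -0.0005], "grip": 0.0}
  ],
  "newtons": 70
}}

```text
t: 17.55
tool_pos: [0.5219, -0.2245, 0.0953]
tool_rot: [-2.917, -1.164, 0.001]
contact_force: [-1.7, -0.4, -10.8]
opening: 0.0169
grip_force: 70.8
```

```bash
python3 -c "
from h import *
zs()"
```

```text
t 17.55 tcp [ 0.5219 -0.2245  0.0953] yaw_y -46.5 tilt 0.07 q [-0.54 -0.    1.83 -0.    1.31  0.27] F [ -1.7  -0.4 -10.8] M [-0.09  0.13 -0.05] open 0.0169 grip 70.8
collar in tool 1858 [-0.0012  0.0007] 0.0259 [ 0.0091 -0.0007  0.0186] [0.0241 0.0261 0.02  ] [-0.0215 -0.0245  0.0114]
collar top 0.0806 bar top 0.1641 blk 0.0716 196 891 4101
bar rect ((0.5211232900619507, -0.22357304394245148), (0.06879106163978577, 0.04148130491375923), 23.44731903076172)
```

Emit:
{"api": "jog_arm", "payload": {
  "steps": [
    {"delta_rot": [0, 0, 0], "linear": [0, 0, -0.001], "grip": 0.0},
    {"delta_rot": [0, 0, 0], "linear": [0, 0, -0.0015], "grip": 0.0},
    {"delta_rot": [0, 0, 0], "linear": [0, 0, -0.0015], "grip": 0.0},
    {"delta_rot": [0, 0, 0], "linear": [0, 0, -0.0015], "grip": 0.0},
    {"delta_rot": [0, 0, 0], "linear": [0, 0, -0.0015], "grip": 0.0},
    {"delta_rot": [0, 0, 0], "linear": [0, 0, -0.0015], "grip": 0.0},
    {"delta_rot": [0, 0, 0], "linear": [0, 0, -0.0015], "grip": 0.0},
    {"delta_rot": [0, 0, 0], "linear": [0, 0, -0.0015], "grip": 0.0}
  ]
}}

```text
t: 18.4
tool_pos: [0.5225, -0.2248, 0.1077]
tool_rot: [2.918, 1.164, 0.0]
contact_force: [-0.9, -0.0, -10.5]
opening: 0.0169
grip_force: 70.9
```

Emit:
{"api": "jog_arm", "payload": {
  "steps": [
    {"delta_rot": [0, 0, 0], "linear": [0, 0, -0.0015], "grip": 0.0},
    {"delta_rot": [0, 0, 0], "linear": [0, 0, -0.0015], "grip": 0.0},
    {"delta_rot": [0, 0, 0], "linear": [0, 0, -0.0015], "grip": 0.0},
    {"delta_rot": [0, 0, 0], "linear": [0, 0, -0.0015], "grip": 0.0},
    {"delta_rot": [0, 0, 0], "linear": [0, 0, -0.0015], "grip": 0.0},
    {"delta_rot": [0, 0, 0], "linear": [0, 0, -0.0015], "grip": 0.0},
    {"delta_rot": [0, 0, 0], "linear": [0, 0, -0.0015], "grip": 0.0},
    {"delta_rot": [0, 0, 0], "linear": [0, 0, -0.0015], "grip": 0.0},
    {"delta_rot": [0, 0, 0], "linear": [0, 0, -0.0015], "grip": 0.0},
    {"delta_rot": [0, 0, 0], "linear": [0, 0, -0.0015], "grip": 0.0}
  ]
}}

```text
t: 19.4
tool_pos: [0.5226, -0.2248, 0.1225]
tool_rot: [2.918, 1.164, 0.001]
contact_force: [-0.3, -0.2, -3.8]
opening: 0.0172
grip_force: 71.5
```

Emit:
{"api": "jog_arm", "payload": {
  "steps": [
    {"delta_rot": [0, 0, 0], "linear": [0, 0, -0.002], "grip": 0.0},
    {"delta_rot": [0, 0, 0], "linear": [0, 0, -0.002], "grip": 0.0},
    {"delta_rot": [0, 0, 0], "linear": [0, 0, -0.003], "grip": 0.0},
    {"delta_rot": [0, 0, 0], "linear": [0, 0, -0.005], "grip": 0.0},
    {"delta_rot": [0, 0, 0], "linear": [0, 0, -0.005], "grip": 0.0},
    {"delta_rot": [0, 0, 0], "linear": [0, 0, -0.005], "grip": 0.0},
    {"delta_rot": [0, 0, 0], "linear": [0, 0, 0], "grip": 0.0}
  ]
}}

```text
t: 20.1
tool_pos: [0.5231, -0.2251, 0.1456]
tool_rot: [2.916, 1.163, 0.002]
contact_force: [-1.0, -0.0, -4.4]
opening: 0.0168
grip_force: 71.6
```

```bash
python3 - <<'E'
from h import *
o,R=state()
s=ctrl.get_image("scene")[0]; b=ctrl.get_image("side")[0]
cv2.imwrite("pics/up.png",np.hstack([cv2.resize(s[120:240,80:220],(400,343)),cv2.resize(b[190:310,200:340],(400,343))])[:,:,::-1])
# tray by corrected rims: scene bias (+.0025,+.0018), side (-.0005,-.0015)
cs=np.mean([np.array([.59045,.29007])-[.0025,.0018],np.array([.5884,.2868])+[.0005,.0015]],0); print("tray",cs)
yaw=np.radians(-6.5)  # rough long axis
E
```

```text
t 20.10 tcp [ 0.5231 -0.2251  0.1456] yaw_y -46.5 tilt 0.13 q [-0.54 -0.05  1.79  0.    1.39  0.27] F [-1.  -0.  -4.4] M [-0.02 -0.05  0.  ] open 0.0168 grip 71.6
tray [0.588425 0.288285]
```

View pics/up.png

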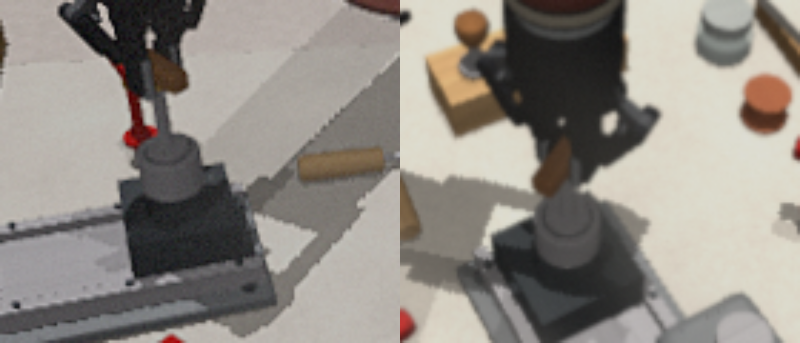

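The die is clear of the seat and hanging straight on the puller at about (165,165). Next I raise it to clear the punch and carry it to the tray's free half, near (0.528, 0.295).

Emit:
{"api": "jog_arm", "payload": {
  "steps": [
    {"delta_rot": [0, 0, 0], "linear": [0, 0, -0.005], "grip": 0.0},
    {"delta_rot": [0, 0, 0], "linear": [0, 0, -0.015], "grip": 0.0},
    {"delta_rot": [0, 0, 0], "linear": [0, 0, -0.02], "grip": 0.0},
    {"delta_rot": [0, 0, 0], "linear": [0, 0, -0.02], "grip": 0.0},
    {"delta_rot": [0, 0, 0], "linear": [0, 0, -0.01], "grip": 0.0},
    {"delta_rot": [0, 0, 0], "linear": [0.006, -0.006, -0.005], "grip": 0.0},
    {"delta_rot": [0, 0, 0], "linear": [0.014, -0.014, 0], "grip": 0.0},
    {"delta_rot": [0, 0, 0], "linear": [0.02, -0.021, 0], "grip": 0.0},
    {"delta_rot": [0, 0, 0], "linear": [0.024, -0.025, 0], "grip": 0.0},
    {"delta_rot": [0, 0, 0], "linear": [0.024, -0.025, 0], "grip": 0.0}
  ]
}}

```text
t: 21.2
tool_pos: [0.5228, -0.0964, 0.2183]
tool_rot: [-2.917, -1.163, 0.002]
contact_force: [1.0, 0.3, -4.7]
opening: 0.0169
grip_force: 71.6
```

Emit:
{"api": "jog_arm", "payload": {
  "steps": [
    {"delta_rot": [0, 0, 0], "linear": [0.024, -0.025, 0], "grip": 0.0},
    {"delta_rot": [0, 0, 0], "linear": [0.024, -0.025, 0], "grip": 0.0},
    {"delta_rot": [0, 0, 0], "linear": [0.024, -0.025, 0], "grip": 0.0},
    {"delta_rot": [0, 0, 0], "linear": [0.024, -0.025, 0], "grip": 0.0},
    {"delta_rot": [0, 0, 0], "linear": [0.024, -0.025, 0], "grip": 0.0},
    {"delta_rot": [0, 0, 0], "linear": [0.024, -0.025, 0], "grip": 0.0},
    {"delta_rot": [0, 0, 0], "linear": [0.024, -0.025, 0], "grip": 0.0},
    {"delta_rot": [0, 0, 0], "linear": [0.024, -0.025, 0], "grip": 0.0},
    {"delta_rot": [0, 0, 0], "linear": [0.024, -0.025, 0], "grip": 0.0}
  ]
}}

```text
t: 22.1
tool_pos: [0.5242, 0.2156, 0.2184]
tool_rot: [-2.917, -1.165, 0.002]
contact_force: [0.4, -0.3, -4.5]
opening: 0.0169
grip_force: 71.6
```

Emit:
{"api": "jog_arm", "payload": {
  "steps": [
    {"delta_rot": [0, 0, 0], "linear": [0.022, -0.023, 0], "grip": 0.0},
    {"delta_rot": [0, 0, 0], "linear": [0.016, -0.016, 0], "grip": 0.0},
    {"delta_rot": [0, 0, 0], "linear": [0.009, -0.009, 0], "grip": 0.0},
    {"delta_rot": [0, 0, 0], "linear": [0.003, -0.003, 0], "grip": 0.0},
    {"delta_rot": [0, 0, 0], "linear": [0, 0, 0], "grip": 0.0},
    {"delta_rot": [0, 0, 0], "linear": [0, 0, 0], "grip": 0.0},
    {"delta_rot": [0, 0, 0], "linear": [0, 0, 0], "grip": 0.0}
  ]
}}

```text
t: 22.8
tool_pos: [0.5266, 0.2841, 0.2192]
tool_rot: [2.918, 1.162, -0.0]
contact_force: [0.3, 0.5, -4.7]
opening: 0.0167
grip_force: 71.6
```

```bash
python3 - <<'E'
from h import *
o,R=state()
c=cam("wrist"); w,d=ctrl.get_image("wrist"); P=cloud(c,d); z=P[...,2]
m=(d>0)&(abs(z-.008)<.004)&(np.hypot(P[...,0]-.588,P[...,1]-.288)<.14); print("floor z",np.median(z[m]) if m.any() else None,m.sum())
im,ds=ctrl.get_image("scene"); cc=cam("scene"); Q=cloud(cc,ds)
rim=(ds>0)&(abs(Q[...,2]-.0195)<.003)&(np.hypot(Q[...,0]-.59,Q[...,1]-.29)<.17); print(cv2.minAreaRect(Q[rim][:,:2].astype(np.float32)))
print("to target, tool",R.T@(np.array([.528,.295,0])-o["tool_pos"]))
# outline of a 60 mm footprint at the target, drawn in side+scene
b=ctrl.get_image("side")[0]
for n,I in (("scene",im),("side",b)):
    p=proj(cam(n),[[.528+.026*np.cos(a),.295+.026*np.sin(a),.008] for a in np.linspace(0,6.28,40)]); cv2.polylines(I,[p.round().astype(int)],True,(0,255,0),1)
cv2.imwrite("pics/tr.png",np.hstack([cv2.resize(im[90:270,280:420],(400,514)),cv2.resize(b[90:220,180:300],(400,514))])[:,:,::-1])
E
```

```text
t 22.80 tcp [0.5266 0.2841 0.2192] yaw_y -46.6 tilt 0.02 q [ 0.37 -0.02  1.65 -0.    1.52  1.18] F [ 0.3  0.5 -4.7] M [-0.03 -0.05  0.02] open 0.0167 grip 71.6
floor z 0.0077702348238537135 17005
((0.5892452597618103, 0.29049357771873474), (0.16014519333839417, 0.26224613189697266), 83.30517578125)
to target, tool [ 0.00850187 -0.00701285  0.21923136]
```

View pics/tr.png

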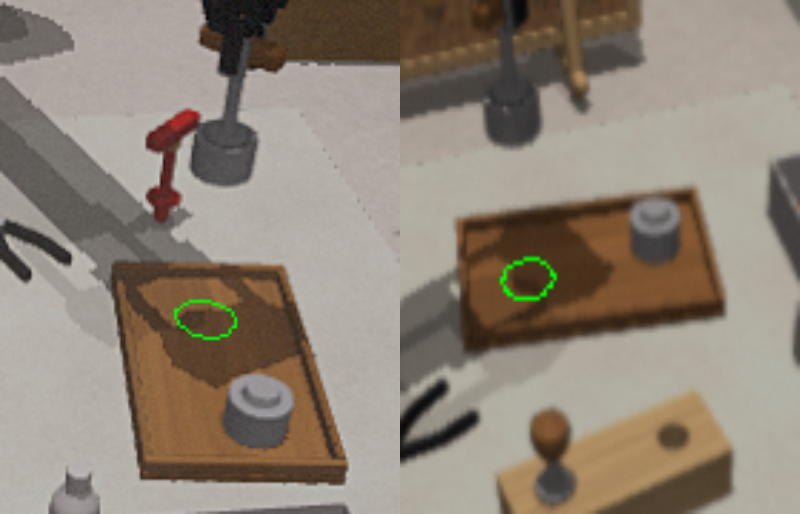

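Both views show the target circle on the free half of the tray floor, well away from the spare die. Lowering now.

Emit:
{"api": "jog_arm", "payload": {
  "steps": [
    {"delta_rot": [0, 0, 0], "linear": [0.006, -0.005, 0.01], "grip": 0.0},
    {"delta_rot": [0, 0, 0], "linear": [0, 0, 0.025], "grip": 0.0},
    {"delta_rot": [0, 0, 0], "linear": [0, 0, 0.03], "grip": 0.0},
    {"delta_rot": [0, 0, 0], "linear": [0, 0, 0.03], "grip": 0.0},
    {"delta_rot": [0, 0, 0], "linear": [0, 0, 0.025], "grip": 0.0},
    {"delta_rot": [0, 0, 0], "linear": [0, 0, 0.018], "grip": 0.0},
    {"delta_rot": [0, 0, 0], "linear": [0, 0, 0.01], "grip": 0.0},
    {"delta_rot": [0, 0, 0], "linear": [0, 0, 0.004], "grip": 0.0},
    {"delta_rot": [0, 0, 0], "linear": [0, 0, 0], "grip": 0.0},
    {"delta_rot": [0, 0, 0], "linear": [0, 0, 0], "grip": 0.0}
  ]
}}

```text
t: 23.95
tool_pos: [0.5284, 0.2934, 0.0686]
tool_rot: [-2.918, -1.164, -0.004]
contact_force: [-0.5, -0.2, -3.7]
opening: 0.0168
grip_force: 71.5
```

Emit:
{"api": "jog_arm", "payload": {
  "steps": [
    {"delta_rot": [0, 0, 0], "linear": [0, 0, 0.001], "grip": 0.0},
    {"delta_rot": [0, 0, 0], "linear": [0, 0, 0.001], "grip": 0.0},
    {"delta_rot": [0, 0, 0], "linear": [0, 0, 0.001], "grip": 0.0},
    {"delta_rot": [0, 0, 0], "linear": [0, 0, 0], "grip": 0.0}
  ]
}}

```text
t: 24.35
tool_pos: [0.5273, 0.2929, 0.0642]
tool_rot: [2.918, 1.164, -0.0]
contact_force: [0.0, 0.1, -4.6]
opening: 0.0169
grip_force: 71.5
```

Emit:
{"api": "jog_arm", "payload": {
  "steps": [
    {"delta_rot": [0, 0, 0], "linear": [0, 0, 0.001], "grip": 0.0},
    {"delta_rot": [0, 0, 0], "linear": [0, 0, 0.001], "grip": 0.0},
    {"delta_rot": [0, 0, 0], "linear": [0, 0, 0], "grip": 0.0}
  ]
}}

```text
t: 24.65
tool_pos: [0.5272, 0.2928, 0.0619]
tool_rot: [-2.918, -1.164, 0.001]
contact_force: [-0.9, 0.5, -4.1]
opening: 0.0169
grip_force: 71.5
```

Emit:
{"api": "jog_arm", "payload": {
  "steps": [
    {"delta_rot": [0, 0, 0], "linear": [0, 0, 0.0005], "grip": 0.0},
    {"delta_rot": [0, 0, 0], "linear": [0, 0, 0.0005], "grip": 0.0},
    {"delta_rot": [0, 0, 0], "linear": [0, 0, 0], "grip": 0.0}
  ]
}}

```text
t: 24.95
tool_pos: [0.5273, 0.2929, 0.0611]
tool_rot: [-2.918, -1.164, 0.0]
contact_force: [1.0, -0.3, -5.9]
opening: 0.0168
grip_force: 71.5
```

Emit:
{"api": "jog_arm", "payload": {
  "steps": [
    {"delta_rot": [0, 0, 0], "linear": [0, 0, 0.0005], "grip": 0.0},
    {"delta_rot": [0, 0, 0], "linear": [0, 0, 0], "grip": 0.0}
  ]
}}

```text
t: 25.15
tool_pos: [0.5274, 0.2929, 0.0606]
tool_rot: [-2.918, -1.164, 0.0]
contact_force: [-0.0, 0.1, -5.0]
opening: 0.0167
grip_force: 71.5
```

Emit:
{"api": "jog_arm", "payload": {
  "steps": [
    {"delta_rot": [0, 0, 0], "linear": [0, 0, 0.0005], "grip": 0.0},
    {"delta_rot": [0, 0, 0], "linear": [0, 0, 0], "grip": 0.0}
  ]
}}

```text
t: 25.35
tool_pos: [0.5275, 0.293, 0.0606]
tool_rot: [-2.918, -1.164, -0.0]
contact_force: [0.4, -0.1, -2.2]
opening: 0.0173
grip_force: 71.9
```

Emit:
{"api": "jog_arm", "payload": {
  "steps": [
    {"delta_rot": [0, 0, 0], "linear": [0, 0, 0.0005], "grip": 0.0},
    {"delta_rot": [0, 0, 0], "linear": [0, 0, 0], "grip": 0.0}
  ]
}}

```text
t: 25.55
tool_pos: [0.5277, 0.2931, 0.0606]
tool_rot: [-2.918, -1.164, -0.001]
contact_force: [-2.1, -0.3, 1.2]
opening: 0.0172
grip_force: 72.4
```

Contact at 0.0606, and the weight is on the floor. Releasing and rising.

Emit:
{"api": "jog_arm", "payload": {
  "steps": [
    {"delta_rot": [0, 0, 0], "linear": [0, 0, 0], "grip": 0.02},
    {"delta_rot": [0, 0, 0], "linear": [0, 0, 0], "grip": 0.03},
    {"delta_rot": [0, 0, 0], "linear": [0, 0, 0], "grip": 0.05},
    {"delta_rot": [0, 0, 0], "linear": [0, 0, 0], "grip": 0.05},
    {"delta_rot": [0, 0, 0], "linear": [0, 0, -0.01], "grip": 0.05},
    {"delta_rot": [0, 0, 0], "linear": [0, 0, -0.02], "grip": 0.05},
    {"delta_rot": [0, 0, 0], "linear": [0, 0, -0.03], "grip": 0.05},
    {"delta_rot": [0, 0, 0], "linear": [0, 0, -0.03], "grip": 0.05},
    {"delta_rot": [0, 0, 0], "linear": [0, 0, -0.01], "grip": 0.05},
    {"delta_rot": [0, 0, 0], "linear": [0, 0, 0], "grip": 0.05}
  ]
}}

```text
t: 26.55
tool_pos: [0.5288, 0.2935, 0.1625]
tool_rot: [-2.918, -1.164, -0.008]
contact_force: [0.3, 0.5, 0.3]
opening: 0.05
grip_force: 0.0
```

```bash
python3 - <<'E'
from h import *
o,R=state(); c=cam("wrist"); im,d=ctrl.get_image("wrist"); P=cloud(c,d)
print(handle(P,d,(.5275,.293),zc=.121))
r=np.hypot(P[...,0]-.5275,P[...,1]-.293)
for a,b,n in ((.019,.025,"die face"),(0.032,.05,"floor"),(.012,.0165,"collar")):
    m=(d>0)&(r>a)&(r<b)&(P[...,2]<.07); print(n,m.sum(),np.median(P[m][:,2]) if m.any() else 0)
E
```

```text
t 26.55 tcp [0.5288 0.2935 0.1625] yaw_y -46.5 tilt 0.28 q [0.38 0.02 1.7  0.   1.42 1.2 ] F [0.3 0.5 0.3] M [-0.03  0.06  0.01] open 0.0500 grip 0.0
(1646, np.float64(0.13021725588690447), ((0.5279235243797302, 0.29168203473091125), (0.06872504949569702, 0.017674794420599937), 42.771934509277344), array([0.52927936, 0.29330507, 0.12922625]))
die face 694 0.041350873406365105
floor 2665 0.007759814534348873
collar 108 0.04752629394635371
```

```bash
python3 -c "
from station import ctrl
print(ctrl.finish_job())"
```

```text
the job is handed in; nothing more can be done
None
```

The job is handed in (no verdict was shown): the die stands upright on the tray's free half with the puller screwed home, about 26.6 s into the run by its clock, and I allowed throughout for the real fingertips sitting about 44 mm short of the reported TCP.

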